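# Stamp the slipped test tiles and start the dryer

### The job

The freshly slipped test tiles on the ware board need stamping, from the palest to the darkest so that dark slip never soils a paler tile: lay each on the jig's bed with its bare clay end squarely under the sprung stamp, strike the stamp fully down onto it with the mallet, then set the tile face up on the grille of the white drying box. The slip is wet: hold the tiles by their edges only, never touch the coloured face or bring the stamp or mallet down on it, put tiles down rather than drop them, and leave the mug, the slip jar and the brush alone. When every tile lies flat and wholly on the grille, press the dryer's green start button fully in and let it go; leave the mallet standing on its head on the rubber mat.

Things in the scene. Friction and masses are not known exactly. Their poses are not given: they have to be found in the camera images.
- tile_1: red-brown clay test tile, face coated with white (palest) slip; 90 long (x) x 45 wide (y) x 8 mm, 62 g. Origin: centre of its underside; z up out of the coloured face. Its +x end is a bare clay strip 25 mm long; the stamp should land 33 to 35 mm ahead (+x) of the centre. All edges are bare. Starts flat on the ware board. May be absent (None from the start).
- slip_1: the wet white (palest) slip on tile 1: a patch 62 (x) x 39 (y) mm standing 1 mm above the tile's top, from 42 mm behind to 20 mm ahead of the tile's centre, stopping 3 mm short of the side edges. Origin: patch centre. Not to be touched.
- tile_2: red-brown clay test tile, face coated with pale blue (second palest) slip; 90 long (x) x 45 wide (y) x 8 mm, 62 g. Origin: centre of its underside; z up out of the coloured face. Its +x end is a bare clay strip 25 mm long; the stamp should land 33 to 35 mm ahead (+x) of the centre. All edges are bare. Starts flat on the ware board. May be absent (None from the start).
- slip_2: the wet pale blue (second palest) slip on tile 2: a patch 62 (x) x 39 (y) mm standing 1 mm above the tile's top, from 42 mm behind to 20 mm ahead of the tile's centre, stopping 3 mm short of the side edges. Origin: patch centre. Not to be touched.
- tile_3: red-brown clay test tile, face coated with mid blue (second darkest) slip; 90 long (x) x 45 wide (y) x 8 mm, 62 g. Origin: centre of its underside; z up out of the coloured face. Its +x end is a bare clay strip 25 mm long; the stamp should land 33 to 35 mm ahead (+x) of the centre. All edges are bare. Starts flat on the ware board. May be absent (None from the start).
- slip_3: the wet mid blue (second darkest) slip on tile 3: a patch 62 (x) x 39 (y) mm standing 1 mm above the tile's top, from 42 mm behind to 20 mm ahead of the tile's centre, stopping 3 mm short of the side edges. Origin: patch centre. Not to be touched.
- tile_4: red-brown clay test tile, face coated with very dark navy blue (darkest) slip; 90 long (x) x 45 wide (y) x 8 mm, 62 g. Origin: centre of its underside; z up out of the coloured face. Its +x end is a bare clay strip 25 mm long; the stamp should land 33 to 35 mm ahead (+x) of the centre. All edges are bare. Starts flat on the ware board. May be absent (None from the start).
- slip_4: the wet very dark navy blue (darkest) slip on tile 4: a patch 62 (x) x 39 (y) mm standing 1 mm above the tile's top, from 42 mm behind to 20 mm ahead of the tile's centre, stopping 3 mm short of the side edges. Origin: patch centre. Not to be touched.
- ware_board: plywood board, 250 (x) x 230 (y) x 14 mm, fixed; origin: centre of its underside. The tiles start on it, bare ends pointing roughly to +x of the board.
- jig: green C-frame jig, fixed; origin on the table straight below the stamp axis. Bed top 22 mm up, from 110 mm before (-x) to 60 mm past the axis, 120 mm wide (y). 12 mm past the axis is the front of a column (44 mm wide, the stop for a tile's end); its 32 mm wide arm reaches to 20 mm before the axis, 22 to 36 mm above the bed. Tiles slide in under the arm from the -x side.
- stamp (a joint): sprung stamp sliding vertically through the arm: 0 up, grows going down (m), stop at 0.0105; it lands on an 8 mm tile at about 0.009. Spring: about 5 N to start, 9 N fully down; returns by itself. Brass striking head 27 mm across, 10 mm thick, on a steel stem 11 mm across.
- stamp_top (a point): middle of the top of the stamp's brass striking head, 59 mm above the bed when up
- stamp_foot (a point): middle of the stamp's lower end (11 mm across), 17 mm above the bed when up
- mallet: short mallet, 0.36 kg: white nylon head, 42 mm across, 72 mm high, standing on its lower striking face; level wooden handle to its -x side, 20 mm wide, 24 mm tall, mid-height 36 mm above the lower face, ending 149 mm from the head's axis. Origin: centre of the lower striking face; z up the head's axis. Centre of mass 10 to 25 mm from that axis towards the handle.
- mat: black rubber mat, 74 (x) x 180 (y) x 4 mm, fixed; origin: centre of its underside. The mallet starts on it.
- dryer: white drying box, 220 (x) x 260 (y) x 50 mm high, fixed; origin: centre of its underside. The dark, slotted, flat grille on its top spans 60 mm in front (-x) to 104 mm behind (+x) of the centre and 123 mm to each side; the start button stands on the plain strip in front of it.
- start (a joint): the green round start button, 26 mm across, in a black housing on the dryer's front strip: 0 when up, 0.006 when fully down, in m; 5 N to press fully; springs back.
- start_top (a point): middle of the top of the start button; pressed straight down
- mug: bystander: grey-buff clay mug, 80 mm across, 85 mm high, beyond the jig; origin: centre of its underside
- slip_jar: bystander: jar of slip with blue cap, 68 mm across, 85 mm high, beyond the jig; origin: centre of its underside
- brush: bystander: brush 170 mm long lying on the table beside the robot; origin: about its middle

How it is judged:
By the outcome, as a careful person would: the job done as asked, in the order asked, and still so for the second after the job is handed in, with the robot touching nothing.
Of tile_1, tile_2, tile_3, tile_4 only 2 to 3 are there at a start; the rules pass over those that are not, and their reading is None.
At some moment in a run one of tile_1, tile_2, tile_3, tile_4 may be knocked a few centimetres aside while the robot is not near it.
It also fails if it takes over 210 s, if anything falls off the work surface, if the arm or the gripper's body presses on something with over 40 N, if the wrist force passes 120 N, or if a joint passes its speed limit or range.

### The arm

A 7-joint arm with a two-finger parallel gripper is mounted at the origin on the work surface. World frame = base frame: x ahead of the robot, y to its left, z up, the work surface at z = 0. Lengths are in m, angles in rad, forces in N, time in s.
With the tool pointing down it reaches from about 0.4 to 0.85 m from the base axis. Payload 4.5 kg.
Tool frame: the origin (TCP) lies between the finger pads; the fingertips stand r.tip_reach ahead of it and the grasp point (between the pads) lies 3 mm ahead of it (r.tip_reach is the distance from the TCP to the fingertips, in m); z points along the fingers, y is the line along which they close (so a half turn about z gives the same grasp; the last joint's range is limited). The gripper opens to 88 mm and grips with 3 to 60 N. Pads are 18 mm wide; open, the fingers measure 123 mm over their backs; the gripper's body (75 mm by 187 mm) begins 45 mm behind the grasp point.
Start: joints at [-1.303, 0.689, -0.195, 1.565, 0.157, 0.902, -0.215], TCP at [0.145, 0.608, 0.261] pointing down, gripper open.
Joint ranges: [-3.01, 3.01], [-0.46, 2.08], [-1.47, 1.51], [0.13, 2.56], [-1, 4.14], [0.04, 2.09], [-2.66, 2.66]. Speed limits (rad/s): [2.57, 2.57, 3.14, 3.14, 3.14, 3.14, 3.14].

### API

Orientations are given as a unit quaternion [x, y, z, w].
In Python, from plant import r gives the robot as it stands.
- The arm moves only by the tool step_arm, never from a script. Its argument "motion" is a list of rows, each an object with "dp": the shift along the tool's x, y, z in mm, a list of three; "twist": the turn, a rotation vector about the tool's x, y, z in rad, a list of three; "hand": the opening, from -1 (shut) to 1 (fully open). In form: [{"dp": [dx, dy, dz], "twist": [rx, ry, rz], "hand": hand}, ...]. A call has 1 to 5 rows; each row is the pose to reach, as a shift and turn from the pose commanded when the call began, along the tool's axes at that moment; what a row does not reach only later rows make up. A row lasts 1/8 s, in which the tool goes at most 62.5 mm and 10.7 degrees, less where a joint would pass 70% of its speed; a pose out of reach is approached as far as the arm can. A call with a gripper value outside its range is refused whole. The fingers move at their own pace and stop on an object; "force" is the grip in N (left out, the last holds). Time passes only in rows, so rows that repeat a pose let the fingers close. It gives the time, the measured TCP pose, the force, the opening and the grip force at its end, in the units of the state.
- r.get_state(): the state, without advancing time (a new reading comes with each control period).
- r.snapshot(name): name is "scene" or "top" or "wrist"; returns a dict with "pixels" (480x640x3 uint8, red, green, blue), "depth" (480x640 float32, m along the optical axis (not along the pixel's ray), 0 where there is no reading), "fx", "fy", "cx", "cy" (pixels), "xyz" and "orientation" of the camera in the world; the wrist camera has in their place "mount" (4x4, takes a point from camera to tool coordinates, whose origin is the TCP and whose axes are the flange's). Camera axes: x right, y down, z forward; pixel columns grow to the right and rows downward; lengths in m; the calibration is good to about 2 mm. A picture is of the moment at which its call begins: read the wrist's pose just before it.
- r.finish_job(): hands the job in; it is judged then, once.
Trained networks look in the newest picture that a camera, given by its name, has taken for a name from the list of things; names that differ only in an ending like _2 or _b are one class to them, and where a whole thing is asked for, a point or a joint stands for the part that bears it (a point fixed in the world has none). Each returns a list of dicts, best first, with "score" (0 to 1); they miss things now and then, are a little off and sometimes report something else, mostly with a low value. They report only what shows in the picture. A call takes as long as a camera call.
- r.search_frame(camera, thing): "at" ([x, y, z] in m, in the coordinates of the camera as it stood for that picture, good to about 4 mm: the middle of the surface that is visible of it).
The state is a dict: "clock": time; "q": joint angles; "qd": joint speeds; "joint_torque": joint torques, N m; "tool_pos": TCP position; "eef_rot": TCP orientation; "contact_force": force on the tool from outside, world axes, zero at the start; "moment": the same for the moment, N m; "opening": opening from 0.0 (shut) to 1.0 (fully open); "finger_force": force on a finger pad.
Only numpy, scipy, OpenCV 4.12 (cv2) and the standard library are available. Lean on these libraries where they do the work, as an engineer would, in place of code of your own. Each camera call takes 0.05 s, during which the arm holds its last target. There are 200 camera calls.

## Working session

There is one attempt and no reset: what is moved stays moved. The work goes in short steps, Python scripts to look and compute and a tool call to move; the robot and the scene stay as the last step left them, time stands still between calls to the robot, and variables do not carry over. Pictures are saved under pics/ and viewed, at most 14 in all, crops included, and the job is handed in when it is done.

Besides the shell and the picture viewer there is one more tool, called after "Emit:" as name([rows], argument=value, ...), one row to a line, values as JSON. step_arm: Moves the arm, as the interface text tells. Its arguments: {"type":"object","properties":{"motion":{"type":"array"},"force":{"type":"number"}},"required":["motion"]}

```bash
ls; mkdir -p pics; python3 - <<'E'
from plant import r
import cv2, numpy as np
s=r.get_state(); print({k:np.round(v,3).tolist() for k,v in s.items()}, r.tip_reach)
for c in ["scene","top"]:
    p=r.snapshot(c); cv2.imwrite(f"pics/{c}0.png",p["pixels"][:,:,::-1]); print(c,p["fx"],p["fy"],p["cx"],p["cy"],p["xyz"],p["orientation"])
    np.savez(f"{c}0.npz",**p)
E
```

```text
pics
{'clock': 0.0, 'q': [-1.303, 0.69, -0.195, 1.566, 0.157, 0.902, -0.215], 'qd': [0.0, 0.001, -0.001, -0.0, 0.001, -0.001, -0.001], 'joint_torque': [-0.001, -52.757, -1.267, -15.343, -0.053, 0.006, 0.0], 'tool_pos': [0.145, 0.607, 0.26], 'eef_rot': [0.117, 0.993, -0.001, -0.0], 'contact_force': [0.129, 0.393, -0.416], 'moment': [-0.03, 0.009, -0.017], 'finger_force': 0.0, 'opening': 1.001} 0.022
scene 477.5758616237793 477.5758616237793 319.7432036526047 241.9688886826968 [ 1.0858792  -0.38142564  0.86778683] [ 0.82834403  0.44042411 -0.15892951 -0.30759418]
top 493.66501712057675 493.66501712057675 318.45731678370163 244.53135410523512 [ 0.46761808 -0.00180816  1.13390957] [ 0.70989182 -0.70366373  0.01557563 -0.02585264]
```

View pics/top0.png

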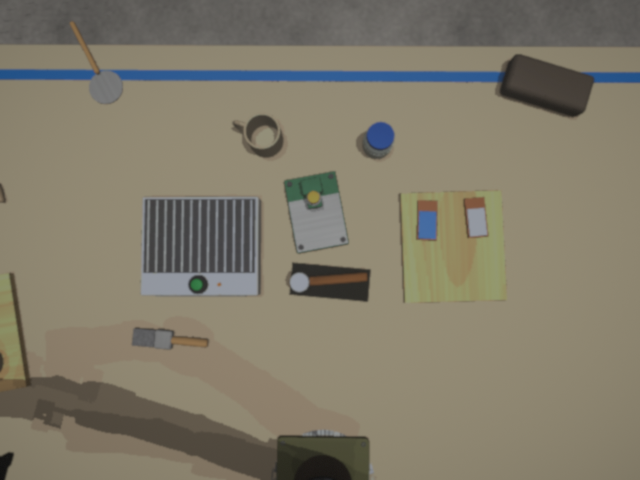

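View pics/scene0.png

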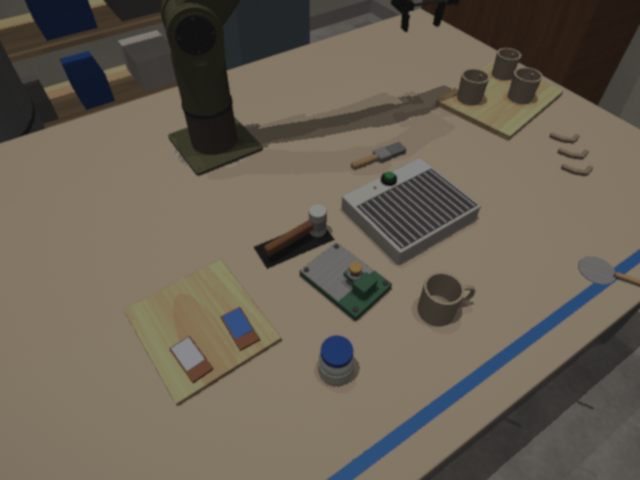

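The top view shows a white tile at (477,218) and a blue one at (428,220), with bare ends pointing up (+x). The jig's stamp is at (314,197), the mallet head at (299,282) with its handle to the right (-y), and the dryer button at (198,284). Now I'll measure them.

```bash
cat > h.py <<'E'
from plant import r
import cv2, numpy as np
from scipy.spatial.transform import Rotation as R
np.set_printoptions(precision=4,suppress=True)
def tcp():
    s=r.get_state(); return np.array(s["tool_pos"]),R.from_quat(s["eef_rot"])
def snap(c):
    t,q=tcp(); p=r.snapshot(c)
    if c=="wrist":
        M=np.array(p["mount"]); T=np.eye(4); T[:3,:3]=q.as_matrix(); T[:3,3]=t; p["T"]=T@M
    else:
        T=np.eye(4); T[:3,:3]=R.from_quat(p["orientation"]).as_matrix(); T[:3,3]=p["xyz"]; p["T"]=T
    return p
def ray(p,u,v,z):
    """pixel -> world point on plane height z"""
    d=p["T"][:3,:3]@np.stack([(np.asarray(u)-p["cx"])/p["fx"],(np.asarray(v)-p["cy"])/p["fy"],np.ones_like(np.asarray(u,float))])
    o=p["T"][:3,3]; return (o[:,None]+d.reshape(3,-1)*((z-o[2])/d.reshape(3,-1)[2])).T
def cloud(p):
    v,u=np.mgrid[:480,:640]; D=p["depth"]
    c=np.stack([(u-p["cx"])/p["fx"]*D,(v-p["cy"])/p["fy"]*D,D],-1)
    return c@p["T"][:3,:3].T+p["T"][:3,3]
def rect(p,mask,z,n=3):
    """largest blobs: centre, long-axis yaw(deg), size in mm at height z"""
    cs,_=cv2.findContours(mask.astype(np.uint8),cv2.RETR_EXTERNAL,cv2.CHAIN_APPROX_NONE)
    out=[]
    for c in sorted(cs,key=cv2.contourArea,reverse=True)[:n]:
        if cv2.contourArea(c)<40: continue
        w=ray(p,c[:,0,0],c[:,0,1],z)[:,:2]
        (cx,cy),(a,b),th=cv2.minAreaRect((w*1000).astype(np.float32))
        if a<b: a,b,th=b,a,th+90
        out.append((np.array([cx,cy])/1000,(th+90)%180-90,(a,b)))
    return out
def go(target,yaw,ref=None):
    """rows: target TCP (world), yaw = world angle of tool y axis (deg); prints dp mm & twist z"""
    t,q=tcp(); m=q.as_matrix(); d=m.T@(np.array(target)-t)*1000
    cur=np.degrees(np.arctan2(m[1,1],m[0,1])); tw=-((yaw-cur+90)%180-90)
    print("dp",d,"rz",np.radians(tw),"curyaw",cur,"tilt",m[:,2])
E
python3 - <<'E'
from h import *
p=snap("top"); I=p["pixels"]; H=cv2.cvtColor(I,cv2.COLOR_RGB2HSV); C=cloud(p)
for u,v in [(428,225),(477,225),(315,197),(299,282),(340,280),(198,284),(200,230),(310,230),(428,205)]:
    print((u,v),I[v,u],H[v,u],C[v,u])
for n in ["tile_1","slip_1","slip_2","stamp","stamp_top","mallet","start_top","jig","mat","ware_board","dryer"]:
    for d in r.search_frame("top",n)[:4]:
        print(n,round(d["score"],2),p["T"][:3,:3]@np.array(d["at"])+p["T"][:3,3])
E
```

```text
(428, 225) [ 69 108 161] [107 146 161] [ 0.579  -0.2319  0.0219]
(477, 225) [147 152 160] [108  21 160] [ 0.5797 -0.3415  0.0233]
(315, 197) [148 137  68] [ 26 138 148] [0.6311 0.0221 0.084 ]
(299, 282) [148 153 161] [108  21 161] [0.4491 0.0545 0.0811]
(340, 280) [113  78  51] [ 13 140 113] [ 0.4538 -0.0336  0.0517]
(198, 284) [ 57 124  73] [ 67 138 124] [0.4426 0.2719 0.074 ]
(200, 230) [108 110 113] [108  11 113] [0.5611 0.2763 0.0509]
(310, 230) [140 141 141] [ 90   2 141] [0.5656 0.0341 0.0207]
(428, 205) [130  89  66] [ 11 126 130] [ 0.6244 -0.2321  0.0219]
tile_1 0.68 [ 0.5911 -0.2273  0.0208]
tile_1 0.56 [ 0.5992 -0.3407  0.0236]
slip_1 0.86 [ 0.5773 -0.2298  0.0201]
slip_1 0.57 [ 0.5866 -0.3406  0.0269]
slip_2 0.86 [ 0.5773 -0.2298  0.0201]
slip_2 0.57 [ 0.5866 -0.3406  0.0269]
stamp 0.49 [0.6302 0.0237 0.0843]
mallet 0.88 [0.4538 0.0061 0.0505]
start_top 0.74 [0.4561 0.0068 0.0496]
jig 0.73 [0.6068 0.0234 0.016 ]
ware_board 0.95 [ 0.5157 -0.2944  0.0214]
ware_board 0.34 [0.5268 0.2747 0.0495]
dryer 0.65 [0.5257 0.2759 0.0461]
```

Emit:
step_arm([
  {"dp": [-46,-40,0],"twist": [0,0,0],"hand": 1},
  {"dp": [-91,-79,0],"twist": [0,0,0],"hand": 1},
  {"dp": [-136,-118,0],"twist": [0,0,0],"hand": 1},
  {"dp": [-182,-157,0],"twist": [0,0,0],"hand": 1},
  {"dp": [-227,-196,0],"twist": [0,0,0],"hand": 1},
])

```text
clock: 1.32
tool_pos: [0.3214, 0.3633, 0.261]
eef_rot: [0.117, 0.993, 0.0, 0.0]
contact_force: [0.9, 0.1, -0.4]
opening: 1.007
finger_force: 0.0
```

Emit:
step_arm([
  {"dp": [-46,-40,0],"twist": [0,0,0],"hand": 1},
  {"dp": [-91,-79,0],"twist": [0,0,0],"hand": 1},
  {"dp": [-136,-118,0],"twist": [0,0,0],"hand": 1},
  {"dp": [-182,-157,0],"twist": [0,0,0],"hand": 1},
  {"dp": [-227,-196,0],"twist": [0,0,0],"hand": 1},
])

```text
clock: 1.95
tool_pos: [0.4969, 0.1199, 0.261]
eef_rot: [0.117, 0.993, 0.0, 0.0]
contact_force: [0.5, 0.3, -0.4]
opening: 0.999
finger_force: 0.0
```

Emit:
step_arm([
  {"dp": [-42,-36,0],"twist": [0,0,-0.1],"hand": 1},
  {"dp": [-84,-73,0],"twist": [0,0,-0.2],"hand": 1},
  {"dp": [-84,-73,0],"twist": [0,0,-0.3],"hand": 1},
  {"dp": [-84,-73,0],"twist": [0,0,-0.4],"hand": 1},
  {"dp": [-84,-73,0],"twist": [0,0,-0.44],"hand": 1},
])

```text
clock: 2.58
tool_pos: [0.5605, 0.0309, 0.2607]
eef_rot: [-0.103, 0.995, 0.0, 0.0]
contact_force: [0.3, 0.7, 0.1]
opening: 0.999
finger_force: 0.0
```

```bash
python3 - <<'E'
from h import *
p=snap("wrist"); print(tcp()[0],r.get_state()["clock"],p["mount"]); go([0.56,0.03,0.26],102)
np.savez("w1.npz",**p); cv2.imwrite("pics/w1.png",p["pixels"][:,:,::-1])
E
```

```text
[0.5604 0.031  0.2607] 2.625 [[ 0.0002 -0.9488 -0.3159  0.0827]
 [ 1.      0.0005 -0.0007  0.002 ]
 [ 0.0008 -0.3159  0.9488 -0.1245]
 [ 0.      0.      0.      1.    ]]
dp [ 0.6399 -0.8554  0.7204] rz -0.001464817632249549 curyaw 101.91607213191575 tilt [ 0.0001  0.0002 -1.    ]
```

View pics/w1.png

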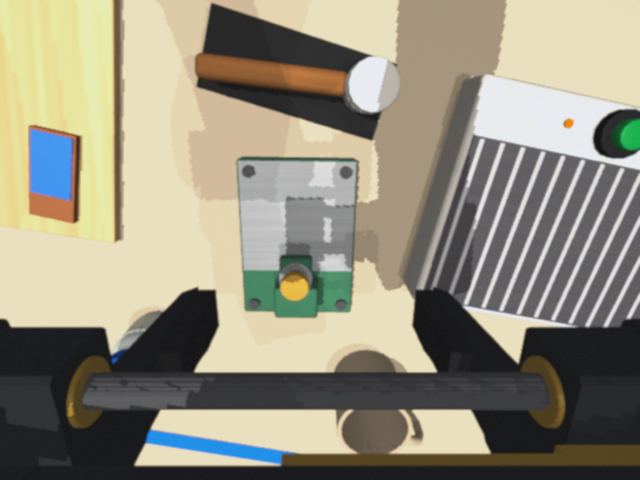

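The wrist view shows the jig bed over (237–357, 158–310), the stamp head at (294,287), the mallet head at (372,85) with its handle to the left, and the button at (630,135). The blue tile is at (55,170).

```bash
python3 - <<'E'
from h import *
p=dict(np.load("w1.npz")); I=p["pixels"]; H=cv2.cvtColor(I,cv2.COLOR_RGB2HSV); C=cloud(p)
S=H[...,1].astype(int); hue=H[...,0].astype(int); V=H[...,2].astype(int)
# bed
bed=((S<25)|((hue>55)&(hue<95)&(S>60))); bed[:150]=0; bed[315:]=0; bed[:,:225]=0; bed[:,368:]=0
L=[];Rr=[]
for v in range(170,255,2):
    x=np.where(bed[v])[0]; L.append((x.min()-.5,v)); Rr.append((x.max()+.5,v))
N=[]
for u in range(245,350,2):
    y=np.where(bed[:300,u])[0]; N.append((u,y.min()-.5))
def fit(P):
    P=np.array(P); w=ray(p,P[:,0],P[:,1],0.022)[:,:2]
    l=cv2.fitLine(w.astype(np.float32)[:,None],cv2.DIST_HUBER,0,.01,.01).ravel(); return l
for n,P in (("L",L),("R",Rr),("N",N)):
    l=fit(P); print(n,l,np.degrees(np.arctan2(l[1],l[0])))
y=(hue>15)&(hue<32)&(S>150); y[:260]=0;y[310:]=0;y[:,:260]=0;y[:,330:]=0
for z in (0.081,): print("stamp",rect(p,y,z,1))
m=(np.abs(C[...,2]-0.081)<0.006)&(S<60); m[:,430:]=0
v,u=np.where(y); print("stamp z",np.median(C[v,u],0))
ml=(S<40)&(V>120); ml[:50]=0; ml[125:]=0; ml[:,:330]=0; ml[:,410:]=0
print("head",rect(p,ml,0.076,1)); 
wood=(hue<20)&(S>110)&(V<220); wood[:45]=0; wood[105:]=0; wood[:,:190]=0; wood[:,400:]=0
print("handle",rect(p,wood,0.045,1), np.median(C[wood],0))
g=(hue>50)&(hue<75)&(S>150)&(V>100); g[:,:590]=0; v,u=np.where(g); print("btn",u.min(),u.max(),v.min(),v.max(),np.median(C[g],0),ray(p,[u.min(),u.max()],[v.mean(),v.mean()],0.07))
print("bedz",C[200,260],"mat",C[25,230],"grille",C[250,520], "mallettop",C[85,372])
E
```

```text
L [ 0.9815  0.1915  0.589  -0.0403] 11.040423
R [0.9812 0.1932 0.564  0.074 ] 11.142366
N [ 0.1934 -0.9811  0.5254 -0.0098] -78.84955
stamp [(array([0.6294, 0.0277]), -30.358654022216797, (26.623079299926758, 24.92555046081543))]
stamp z [0.6288 0.0275 0.0815]
head [(array([0.448 , 0.0552]), -78.13040351867676, (42.11433792114258, 40.55642318725586))]
handle [(array([ 0.4552, -0.028 ]), -84.84706449508667, (127.74859619140625, 21.26894760131836))] [ 0.4556 -0.0276  0.052 ]
btn 620 639 119 149 [0.4416 0.2734 0.0721] [[0.4427 0.2668 0.07  ]
 [0.4395 0.2823 0.07  ]]
bedz [ 0.5705 -0.0221  0.0233] mat [ 0.4186 -0.0774  0.0038] grille [0.5604 0.2364 0.0515] mallettop [0.4486 0.0544 0.0774]
```

Emit:
step_arm([
  {"dp": [9,-62,0],"twist": [0,0,0.05],"hand": 1},
  {"dp": [18,-120,0],"twist": [0,0,0.1],"hand": 1},
  {"dp": [27,-180,0],"twist": [0,0,0.15],"hand": 1},
  {"dp": [36,-240,0],"twist": [0,0,0.21],"hand": 1},
  {"dp": [45,-300,0],"twist": [0,0,0.21],"hand": 1},
])

```text
clock: 3.25
tool_pos: [0.5779, -0.2734, 0.2609]
eef_rot: [0.002, 1.0, -0.0, 0.0]
contact_force: [0.3, -0.5, -0.2]
opening: 0.999
finger_force: 0.0
```

Emit:
step_arm([
  {"dp": [0,-13,0],"twist": [0,0,0],"hand": 1},
  {"dp": [0,-13,0],"twist": [0,0,0],"hand": 1},
  {"dp": [0,-13,0],"twist": [0,0,0],"hand": 1},
])

```text
clock: 3.62
tool_pos: [0.5784, -0.2819, 0.2608]
eef_rot: [0.0, 1.0, 0.001, 0.0]
contact_force: [-0.1, 0.1, 0.3]
opening: 1.0
finger_force: 0.0
```

```bash
cat > tiles.py <<'E'
from h import *
def tiles(p,ztop):
    """slip blobs: (centre of slip, yaw deg, size, mean rgb), white & blue"""
    I=p["pixels"]; H=cv2.cvtColor(I,cv2.COLOR_RGB2HSV); S,hue,V=H[...,1].astype(int),H[...,0].astype(int),H[...,2].astype(int)
    out={}
    for n,m in (("white",(S<40)&(V>170)),("blue",(hue>95)&(hue<125)&(S>90)),("clay",(hue<12)&(S>90)&(V>60))):
        out[n]=[o for o in rect(p,m,ztop,6) if 12<o[2][1]<60 and 30<o[2][0]<100]
    return out
E
python3 - <<'E'
from tiles import *
p=snap("wrist"); print(tcp()[0]); np.savez("w2.npz",**p); cv2.imwrite("pics/w2.png",p["pixels"][:,:,::-1])
for k,v in tiles(p,0.0225).items():
    for o in v: print(k,o)
E
```

```text
[ 0.5784 -0.2819  0.2609]
white (array([ 0.5863, -0.3398]), 5.363822937011719, (62.729549407958984, 39.88874435424805))
blue (array([ 0.5786, -0.2281]), -1.7379302978515625, (61.828712463378906, 38.84574508666992))
clay (array([ 0.5961, -0.338 ]), 5.802005767822266, (87.8125991821289, 43.438968658447266))
clay (array([ 0.5886, -0.2292]), -1.160003662109375, (87.20854949951172, 42.84415054321289))
```

View pics/w2.png

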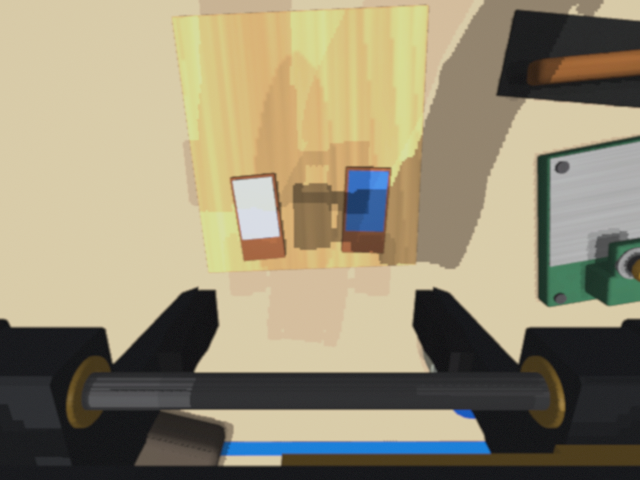

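The white tile is at (258,215) and the blue one at (367,208), both clear of the board's edges. White goes first: I'll grip its edges near the rear end.

Emit:
step_arm([
  {"dp": [8,-59,0],"twist": [0,0,-0.096],"hand": 1},
  {"dp": [8,-59,60],"twist": [0,0,-0.096],"hand": 1},
  {"dp": [8,-59,115],"twist": [0,0,-0.096],"hand": 1},
  {"dp": [8,-59,160],"twist": [0,0,-0.096],"hand": 1},
  {"dp": [8,-59,185],"twist": [0,0,-0.096],"hand": 1},
])

```text
clock: 4.3
tool_pos: [0.5691, -0.3409, 0.0733]
eef_rot: [-0.048, 0.999, 0.001, -0.001]
contact_force: [0.7, 0.4, 1.0]
opening: 0.997
finger_force: 0.0
```

Emit:
step_arm([
  {"dp": [0,0,15],"twist": [0,0,0],"hand": 1},
  {"dp": [0,0,25],"twist": [0,0,0],"hand": 1},
  {"dp": [0,0,33],"twist": [0,0,0],"hand": 1},
  {"dp": [0,0,38],"twist": [0,0,0],"hand": 1},
  {"dp": [0,0,38],"twist": [0,0,0],"hand": 1},
])

```text
clock: 4.92
tool_pos: [0.5696, -0.3439, 0.0378]
eef_rot: [-0.046, 0.999, -0.0, 0.0]
contact_force: [-0.1, 0.3, 0.5]
opening: 1.002
finger_force: 0.0
```

```bash
python3 - <<'E'
from h import *
go([0.5701,-0.3411,0.0378],95.5)
p=snap("wrist"); cv2.imwrite("pics/w3.png",p["pixels"][:,:,::-1])
E
```

```text
dp [-0.7844  2.6995 -0.0237] rz -0.0039025768693924756 curyaw 95.27639881615843 tilt [ 0.0001 -0.     -1.    ]
```

View pics/w3.png

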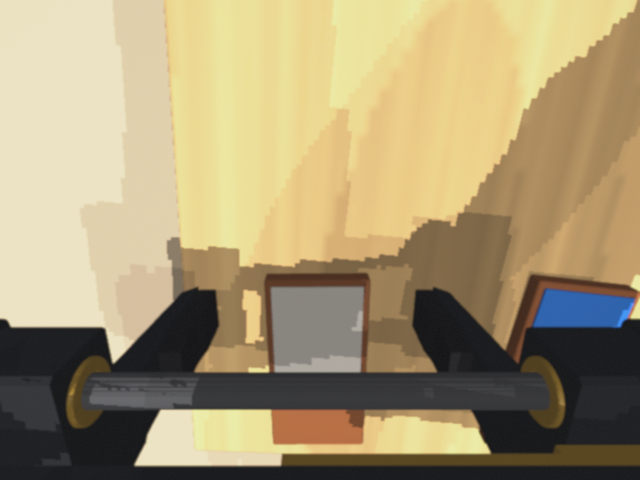

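The tile lies centred and aligned between the fingers. Closing.

Emit:
step_arm([
  {"dp": [0,1,0],"twist": [0,0,0],"hand": 0.3},
  {"dp": [0,1,0],"twist": [0,0,0],"hand": -1},
  {"dp": [0,1,0],"twist": [0,0,0],"hand": -1},
  {"dp": [0,1,0],"twist": [0,0,0],"hand": -1},
  {"dp": [0,1,0],"twist": [0,0,0],"hand": -1},
], force=20)

```text
clock: 5.6
tool_pos: [0.5695, -0.3428, 0.0377]
eef_rot: [-0.046, 0.999, 0.0, 0.0]
contact_force: [-0.4, 0.0, 0.6]
opening: 0.508
finger_force: 20.0
```

Emit:
step_arm([
  {"dp": [0,0,0],"twist": [0,0,0],"hand": -1},
  {"dp": [0,0,-10],"twist": [0,0,0],"hand": -1},
  {"dp": [0,0,-30],"twist": [0,0,0],"hand": -1},
  {"dp": [0,0,-60],"twist": [0,0,0],"hand": -1},
  {"dp": [0,0,-80],"twist": [0,0,0],"hand": -1},
])

```text
clock: 6.22
tool_pos: [0.5703, -0.3431, 0.1205]
eef_rot: [-0.046, 0.999, -0.001, 0.001]
contact_force: [-0.0, -0.6, -1.4]
opening: 0.505
finger_force: 20.0
```

```bash
python3 - <<'E'
from h import *
a=np.radians(11.1); X=np.array([np.cos(a),np.sin(a)]); ax=np.array([0.6293,0.0275])
print("pre",ax-X*(0.061+0.06)); print("fin",ax-X*0.061)
go([*(ax-X*0.121),0.118],101.1)
p=snap("wrist"); cv2.imwrite("pics/w4.png",p["pixels"][:,:,::-1])
E
```

```text
pre [0.5106 0.0042]
fin [0.5694 0.0158]
dp [ 27.5151 351.3702   1.914 ] rz -0.10157431034603051 curyaw 95.28022071022043 tilt [ 0.0026 -0.0011 -1.    ]
```

View pics/w4.png

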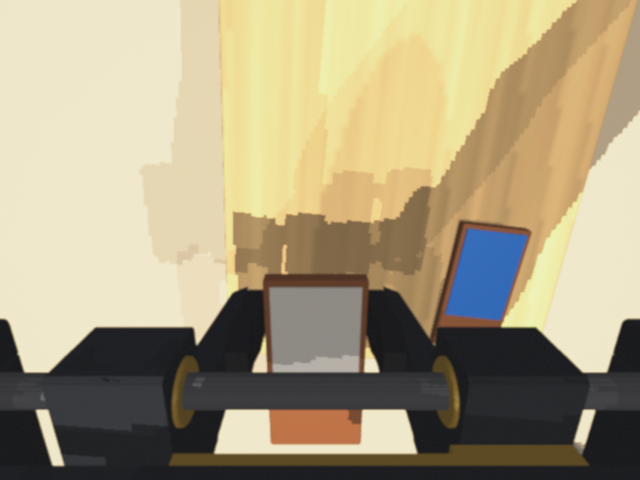

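The tile is held level, with its rear edge at row ~278 and its front end at row ~443. Next I'll measure its position in the grip.

```bash
cat > held.py <<'E'
from h import *
def held(p,u,v,zt):
    """pixel -> tool coordinates (mm) on plane tool z=zt(m)"""
    M=np.array(p["mount"]); d=M[:3,:3]@np.array([(u-p["cx"])/p["fx"],(v-p["cy"])/p["fy"],1]); o=M[:3,3]
    return (o+d*(zt-o[2])/d[2])*1000
E
python3 - <<'E'
from held import *
p=snap("wrist"); I=p["pixels"].astype(int)
for u in (300,):
    for v in list(range(268,296))+list(range(436,450)): print(v,I[v,u],end=" | ")
print()
for v in (310,340): print(v,[(u,I[v,u].tolist()) for u in list(range(258,275))+list(range(358,374))])
for v in (283,443.5): print(v,held(p,316,v,0.0158))
E
```

```text
268 [145 120  82] | 269 [144 117  82] | 270 [143 117  81] | 271 [144 117  82] | 272 [140 114  78] | 273 [125 100  69] | 274 [98 73 51] | 275 [81 54 38] | 276 [78 50 34] | 277 [79 51 36] | 278 [79 51 36] | 279 [81 52 36] | 280 [86 55 36] | 281 [92 58 39] | 282 [94 60 40] | 283 [95 61 42] | 284 [95 60 40] | 285 [95 62 46] | 286 [101  79  68] | 287 [115 107 101] | 288 [131 127 120] | 289 [140 136 130] | 290 [143 138 132] | 291 [143 138 132] | 292 [142 138 132] | 293 [143 138 132] | 294 [143 139 132] | 295 [142 138 132] | 436 [190 115  72] | 437 [190 115  73] | 438 [190 115  72] | 439 [190 116  72] | 440 [190 114  72] | 441 [189 114  71] | 442 [190 115  73] | 443 [194 133  95] | 444 [216 180 144] | 445 [233 222 185] | 446 [239 231 202] | 447 [239 232 204] | 448 [239 232 203] | 449 [239 232 203] | 
310 [(258, [26, 26, 28]), (259, [26, 26, 27]), (260, [26, 26, 27]), (261, [25, 24, 25]), (262, [31, 26, 27]), (263, [48, 36, 30]), (264, [70, 46, 33]), (265, [88, 56, 39]), (266, [95, 60, 42]), (267, [94, 60, 41]), (268, [98, 66, 49]), (269, [107, 86, 73]), (270, [126, 113, 105]), (271, [139, 1
[... 532 characters left out ...]
104, 71]), (263, [179, 172, 115]), (264, [216, 205, 136]), (265, [192, 177, 118]), (266, [133, 112, 76]), (267, [96, 65, 42]), (268, [93, 58, 39]), (269, [96, 62, 45]), (270, [104, 78, 66]), (271, [120, 107, 98]), (272, [137, 131, 124]), (273, [142, 138, 132]), (274, [143, 138, 132]), (358, [140, 135, 128]), (359, [129, 119, 111]), (360, [110, 90, 79]), (361, [99, 67, 51]), (362, [94, 59, 40]), (363, [94, 60, 41]), (364, [101, 69, 47]), (365, [123, 93, 63]), (366, [148, 118, 80]), (367, [143, 117, 79]), (368, [100, 82, 57]), (369, [49, 43, 34]), (370, [25, 24, 26]), (371, [23, 22, 25]), (372, [26, 26, 28]), (373, [26, 26, 28])]
283 [15.5093  2.1872 15.8   ]
443.5 [-72.4775   2.2701  15.8   ]
```

Emit:
step_arm([
  {"dp": [1,30,0],"twist": [0,0,0],"hand": -1},
  {"dp": [3,80,0],"twist": [0,0,0],"hand": -1},
  {"dp": [4,130,0],"twist": [0,0,0],"hand": -1},
  {"dp": [5,180,0],"twist": [0,0,0],"hand": -1},
  {"dp": [7,230,0],"twist": [0,0,0],"hand": -1},
])

```text
clock: 6.95
tool_pos: [0.5407, -0.1128, 0.1172]
eef_rot: [-0.046, 0.999, 0.0, -0.0]
contact_force: [0.3, -0.3, -0.6]
opening: 0.509
finger_force: 20.0
```

Emit:
step_arm([
  {"dp": [2,40,0],"twist": [0,0,-0.03],"hand": -1},
  {"dp": [3,80,0],"twist": [0,0,-0.06],"hand": -1},
  {"dp": [4,110,0],"twist": [0,0,-0.1],"hand": -1},
  {"dp": [4,121,0],"twist": [0,0,-0.102],"hand": -1},
  {"dp": [4,121,0],"twist": [0,0,-0.102],"hand": -1},
])

```text
clock: 7.58
tool_pos: [0.5261, 0.0056, 0.1175]
eef_rot: [-0.097, 0.995, -0.0, -0.0]
contact_force: [-0.1, -0.7, -0.6]
opening: 0.504
finger_force: 20.0
```

```bash
python3 - <<'E'
from h import *
go([0.5267,0.0051,0.048],101.1)
p=snap("wrist"); cv2.imwrite("pics/w5.png",p["pixels"][:,:,::-1]); np.savez("w5.npz",**p)
E
```

```text
dp [-0.5171 -0.5907 69.4723] rz 0.0005817013575277847 curyaw 101.13332903272337 tilt [-0.0004 -0.0003 -1.    ]
```

View pics/w5.png

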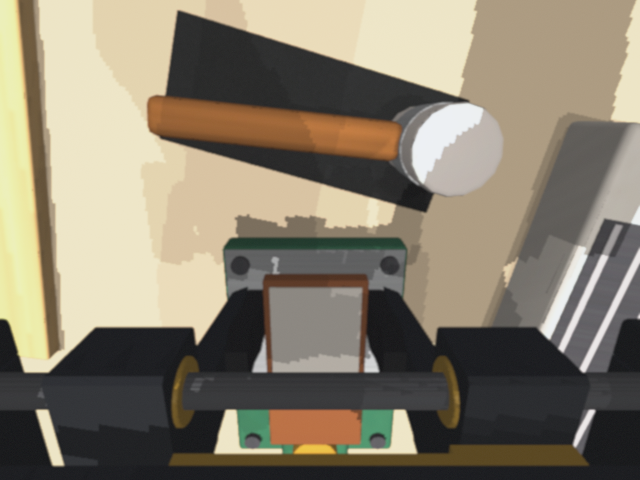

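The bed's corners (224 and 406, middle 315) line up with the tile's middle at column 316. Descending to 2 mm above the bed.

Emit:
step_arm([
  {"dp": [0,-1,20],"twist": [0,0,0],"hand": -1},
  {"dp": [0,-1,45],"twist": [0,0,0],"hand": -1},
  {"dp": [0,-1,60],"twist": [0,0,0],"hand": -1},
  {"dp": [0,-1,69],"twist": [0,0,0],"hand": -1},
  {"dp": [0,-1,69],"twist": [0,0,0],"hand": -1},
])

```text
clock: 8.25
tool_pos: [0.5262, 0.0043, 0.0484]
eef_rot: [-0.097, 0.995, -0.0, -0.0]
contact_force: [-0.2, -0.4, -0.7]
opening: 0.507
finger_force: 20.0
```

Emit:
step_arm([
  {"dp": [-8,0,0],"twist": [0,0,0],"hand": -1},
  {"dp": [-18,0,0],"twist": [0,0,0],"hand": -1},
  {"dp": [-28,0,0],"twist": [0,0,0],"hand": -1},
  {"dp": [-36,0,0],"twist": [0,0,0],"hand": -1},
  {"dp": [-36,0,0],"twist": [0,0,0],"hand": -1},
])

```text
clock: 8.88
tool_pos: [0.5626, 0.012, 0.0488]
eef_rot: [-0.097, 0.995, 0.0, 0.001]
contact_force: [-0.4, 0.6, -0.7]
opening: 0.507
finger_force: 20.0
```

```bash
python3 - <<'E'
from h import *
p=snap("wrist"); cv2.imwrite("pics/w6.png",p["pixels"][:,:,::-1]); np.savez("w6.npz",**p)
t,q=tcp(); print(t)
a=np.radians(11.1); X=np.array([np.cos(a),np.sin(a)]); ax=np.array([0.6293,0.0275]); d=t[:2]-ax
print("along",d@X,"lat",d@np.array([-X[1],X[0]]))
E
```

```text
[0.5618 0.0117 0.0487]
along -0.06930348252732804 lat -0.002518458107019818
```

View pics/w6.png

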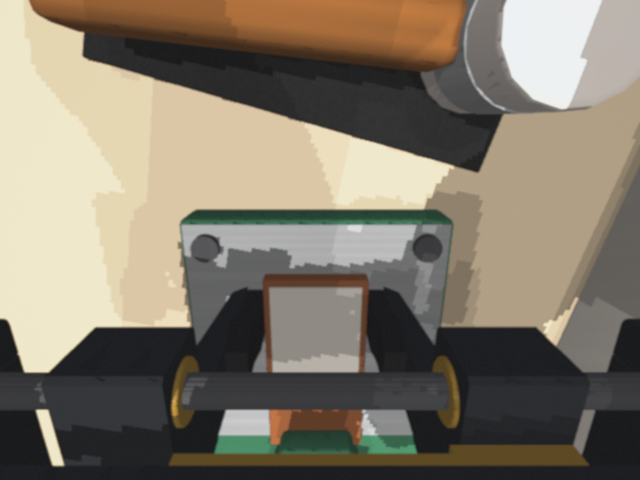

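The bed (181..452) is centred on the tile. The bed's near top edge is at row ~223, which gives a same-frame depth check.

```bash
python3 - <<'E'
from held import *
p=dict(np.load("w6.npz")); I=p["pixels"].astype(int)
print([(v,I[v,300].tolist()) for v in range(206,232,2)])
zt=tcp()[0][2]-0.022
for v in (222,223,224): print(v,held(p,316,v,zt))
print(held(p,316,280.5,0.0158))
E
```

```text
[(206, [220, 200, 166]), (208, [204, 183, 153]), (210, [81, 87, 71]), (212, [38, 64, 50]), (214, [39, 65, 51]), (216, [38, 66, 51]), (218, [43, 74, 57]), (220, [54, 96, 73]), (222, [49, 85, 65]), (224, [112, 121, 116]), (226, [171, 173, 172]), (228, [176, 176, 177]), (230, [174, 174, 176])]
222 [38.9674  2.2304 26.6684]
223 [38.5198  2.2309 26.6684]
224 [38.0715  2.2313 26.6684]
[16.4874  2.2372 15.8   ]
```

Emit:
step_arm([
  {"dp": [-2,0,0],"twist": [0,0,0],"hand": -1},
  {"dp": [-4,0,0],"twist": [0,0,0],"hand": -1},
  {"dp": [-4,0,0],"twist": [0,0,0],"hand": -1},
])

```text
clock: 9.3
tool_pos: [0.5657, 0.0125, 0.0487]
eef_rot: [-0.097, 0.995, 0.0, 0.0]
contact_force: [-0.7, -0.2, -0.7]
opening: 0.504
finger_force: 20.0
```

Emit:
step_arm([
  {"dp": [-2,0,0],"twist": [0,0,0],"hand": -1},
  {"dp": [-3,0,0],"twist": [0,0,0],"hand": -1},
  {"dp": [-3,0,0],"twist": [0,0,0],"hand": -1},
])

```text
clock: 9.68
tool_pos: [0.5687, 0.0131, 0.0487]
eef_rot: [-0.097, 0.995, 0.0, 0.0]
contact_force: [-0.4, -0.5, 0.2]
opening: 0.505
finger_force: 20.0
```

Emit:
step_arm([
  {"dp": [-1,0,0],"twist": [0,0,0],"hand": -1},
  {"dp": [-1,0,0],"twist": [0,0,0],"hand": -1},
  {"dp": [-1,0,0],"twist": [0,0,0],"hand": -1},
])

```text
clock: 10.05
tool_pos: [0.5695, 0.0132, 0.0487]
eef_rot: [-0.097, 0.995, 0.0, -0.0]
contact_force: [-0.1, -0.6, -0.9]
opening: 0.506
finger_force: 20.0
```

Emit:
step_arm([
  {"dp": [-1,0,0],"twist": [0,0,0],"hand": -1},
  {"dp": [-1,0,0],"twist": [0,0,0],"hand": -1},
  {"dp": [-1,0,0],"twist": [0,0,0],"hand": -1},
])

```text
clock: 10.42
tool_pos: [0.5705, 0.0134, 0.0487]
eef_rot: [-0.097, 0.995, 0.0, -0.0]
contact_force: [-0.5, 0.0, 0.2]
opening: 0.505
finger_force: 20.0
```

Emit:
step_arm([
  {"dp": [-1,0,0],"twist": [0,0,0],"hand": -1},
  {"dp": [-1,0,0],"twist": [0,0,0],"hand": -1},
  {"dp": [-1,0,0],"twist": [0,0,0],"hand": -1},
])

```text
clock: 10.8
tool_pos: [0.5713, 0.0136, 0.0486]
eef_rot: [-0.097, 0.995, -0.0, -0.0]
contact_force: [-0.3, -0.9, -1.3]
opening: 0.508
finger_force: 20.0
```

Emit:
step_arm([
  {"dp": [-1,0,0],"twist": [0,0,0],"hand": -1},
  {"dp": [-1,0,0],"twist": [0,0,0],"hand": -1},
  {"dp": [-1,0,0],"twist": [0,0,0],"hand": -1},
])

```text
clock: 11.18
tool_pos: [0.5714, 0.0135, 0.0484]
eef_rot: [-0.097, 0.995, -0.0, -0.001]
contact_force: [-3.0, -1.0, -0.1]
opening: 0.508
finger_force: 20.0
```

Contact with the column. I'll back off 1 mm and lower onto the bed.

Emit:
step_arm([
  {"dp": [1,0,0],"twist": [0,0,0],"hand": -1},
  {"dp": [2,0,0],"twist": [0,0,0],"hand": -1},
  {"dp": [2,0,1],"twist": [0,0,0],"hand": -1},
  {"dp": [2,0,2],"twist": [0,0,0],"hand": -1},
  {"dp": [2,0,2.5],"twist": [0,0,0],"hand": -1},
])

```text
clock: 11.8
tool_pos: [0.5712, 0.0137, 0.0463]
eef_rot: [-0.097, 0.995, 0.0, 0.001]
contact_force: [-1.0, -0.7, -0.7]
opening: 0.505
finger_force: 20.0
```

Emit:
step_arm([
  {"dp": [0,0,0.3],"twist": [0,0,0],"hand": -1},
  {"dp": [0,0,0.3],"twist": [0,0,0],"hand": -1},
])

```text
clock: 12.05
tool_pos: [0.5708, 0.0136, 0.0459]
eef_rot: [-0.097, 0.995, 0.0, 0.0]
contact_force: [-0.9, -0.9, -0.9]
opening: 0.507
finger_force: 20.0
```

Emit:
step_arm([
  {"dp": [0.5,0,0.2],"twist": [0,0,0],"hand": -1},
  {"dp": [0.5,0,0.2],"twist": [0,0,0],"hand": 0.1},
  {"dp": [0.5,0,0.2],"twist": [0,0,0],"hand": 0.4},
  {"dp": [0.5,0,0.2],"twist": [0,0,0],"hand": 0.5},
  {"dp": [0.5,0,0.2],"twist": [0,0,0],"hand": 0.5},
])

```text
clock: 12.68
tool_pos: [0.5701, 0.0133, 0.0457]
eef_rot: [-0.097, 0.995, 0.0, 0.0]
contact_force: [0.3, -0.5, -0.3]
opening: 0.748
finger_force: 0.0
```

Emit:
step_arm([
  {"dp": [0,0,-15],"twist": [0,0,0],"hand": 0.5},
  {"dp": [0,0,-50],"twist": [0,0,0],"hand": 0.5},
  {"dp": [0,0,-100],"twist": [0,0,0],"hand": 1},
  {"dp": [30,0,-150],"twist": [0,0,0],"hand": 1},
  {"dp": [30,0,-155],"twist": [0,0,0],"hand": 1},
])

```text
clock: 13.3
tool_pos: [0.5405, 0.007, 0.2047]
eef_rot: [-0.097, 0.995, -0.0, 0.002]
contact_force: [0.4, 0.2, -0.9]
opening: 0.995
finger_force: 0.0
```

```bash
python3 - <<'E'
from tiles import *
p=snap("wrist"); np.savez("w7.npz",**p); cv2.imwrite("pics/w7.png",p["pixels"][:,:,::-1]); print(tcp()[0])
I=p["pixels"]; H=cv2.cvtColor(I,cv2.COLOR_RGB2HSV); hue,S,V=[H[...,i].astype(int) for i in range(3)]
ml=(S<40)&(V>120); ml[150:]=0
for o in rect(p,ml,0.076,3): print("head",o)
wood=(hue<20)&(S>110)&(V<220); wood[150:]=0
print("handle",rect(p,wood,0.046,1))
E
```

```text
[0.5412 0.0073 0.2036]
head (array([0.4314, 0.1681]), -78.86911582946777, (80.60907745361328, 31.564804077148438))
head (array([0.4468, 0.0546]), 58.17701721191406, (42.92584228515625, 40.390560150146484))
handle [(array([ 0.4551, -0.0279]), -84.87263488769531, (128.07443237304688, 20.623842239379883))]
```

View pics/w7.png

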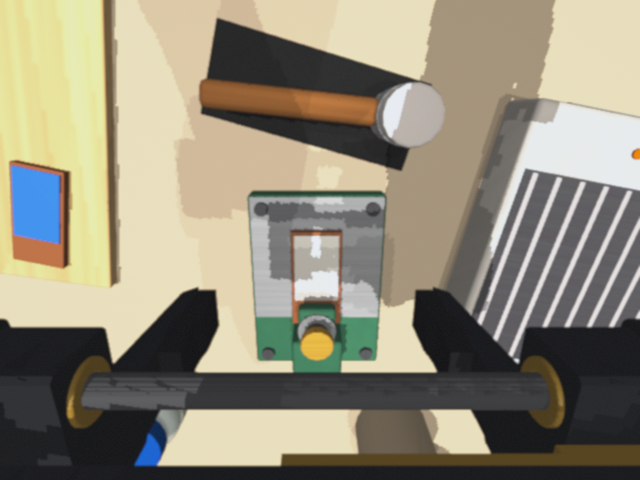

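The white tile sits squarely under the stamp at (316,270), with its face untouched. Next is the mallet.

```bash
python3 - <<'E'
from h import *
print(np.array(r.get_state()["q"])); go([0.4518,0.0078,0.12],185.2)
E
```

```text
[ 0.0945  0.6703 -0.3182  1.8775  0.3323  0.641   1.3376]
dp [87.9863 17.8283 83.2043] rz -1.4676830456322485 curyaw 101.10795582236554 tilt [ 0.0045 -0.0001 -1.    ]
```

Emit:
step_arm([
  {"dp": [20,4,0],"twist": [0,0,0.17],"hand": 0.2},
  {"dp": [45,9,0],"twist": [0,0,0.34],"hand": 0.2},
  {"dp": [70,14,0],"twist": [0,0,0.51],"hand": 0.2},
  {"dp": [88,18,0],"twist": [0,0,0.68],"hand": 0.2},
  {"dp": [88,18,0],"twist": [0,0,0.85],"hand": 0.2},
])

```text
clock: 13.98
tool_pos: [0.4491, 0.0083, 0.1999]
eef_rot: [0.324, 0.946, -0.001, -0.001]
contact_force: [-0.0, 0.8, -0.4]
opening: 0.601
finger_force: 0.0
```

Emit:
step_arm([
  {"dp": [0,0,0],"twist": [0,0,0.17],"hand": 0.2},
  {"dp": [0,0,15],"twist": [0,0,0.34],"hand": 0.2},
  {"dp": [0,0,40],"twist": [0,0,0.51],"hand": 0.2},
  {"dp": [0,0,70],"twist": [0,0,0.68],"hand": 0.2},
  {"dp": [0,0,83],"twist": [0,0,0.824],"hand": 0.2},
])

```text
clock: 14.6
tool_pos: [0.4503, 0.0084, 0.1155]
eef_rot: [0.676, 0.737, -0.001, -0.001]
contact_force: [0.1, -0.1, 0.1]
opening: 0.606
finger_force: 0.0
```

Emit:
step_arm([
  {"dp": [0,0,0],"twist": [0,0,0],"hand": 0.2},
  {"dp": [0,0,0],"twist": [0,0,0],"hand": 0.2},
])

```text
clock: 14.85
tool_pos: [0.451, 0.0083, 0.1177]
eef_rot: [0.673, 0.739, 0.0, 0.0]
contact_force: [0.1, -0.8, 0.8]
opening: 0.601
finger_force: 0.0
```

```bash
python3 - <<'E'
from held import *
go([0.4518,0.0078,0.043],5.2); print(np.array(r.get_state()["q"]))
p=snap("wrist"); np.savez("w8.npz",**p); cv2.imwrite("pics/w8.png",p["pixels"][:,:,::-1])
I=p["pixels"]; H=cv2.cvtColor(I,cv2.COLOR_RGB2HSV); hue,S,V=[H[...,i].astype(int) for i in range(3)]
w=(hue<20)&(S>110)&(V<220)
for v in range(200,470,30):
    u=np.where(w[v])[0]; print(v,u.min() if len(u) else 0,u.max() if len(u) else 0, len(u))
E
```

```text
dp [-0.5284  0.7137 74.6888] rz 0.002828752123981251 curyaw 5.362075557992799 tilt [ 0.0001 -0.     -1.    ]
[-0.166   0.7511  0.0735  2.2044 -0.263   0.1939  0.2397]
200 0 0 0
230 479 628 102
260 301 594 49
290 301 552 47
320 301 333 33
350 301 333 33
380 165 476 3
410 151 468 9
440 0 0 0
```

View pics/w8.png

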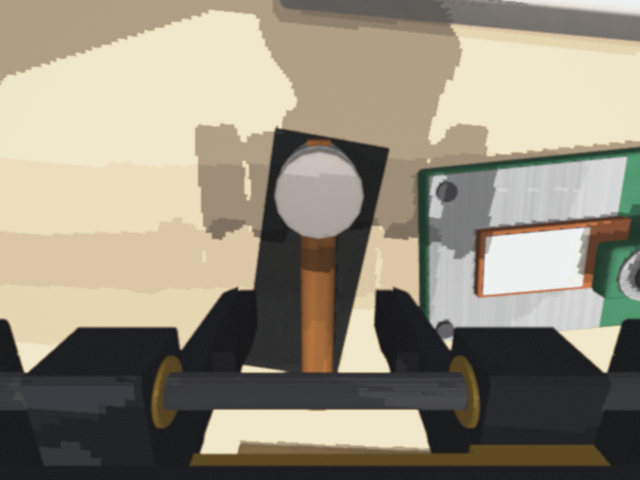

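The handle (columns 301–333) runs centred and parallel between the fingers, with the head at (319,193). Descending and gripping.

Emit:
step_arm([
  {"dp": [0,1,20],"twist": [0,0,0],"hand": 0.2},
  {"dp": [0,1,45],"twist": [0,0,0],"hand": 0.2},
  {"dp": [0,1,65],"twist": [0,0,0],"hand": 0.2},
  {"dp": [0,1,74],"twist": [0,0,0],"hand": 0.2},
  {"dp": [0,1,74],"twist": [0,0,0],"hand": 0.2},
])

```text
clock: 15.52
tool_pos: [0.4549, 0.0085, 0.0456]
eef_rot: [0.674, 0.739, -0.001, -0.001]
contact_force: [-0.0, 0.5, 0.2]
opening: 0.599
finger_force: 0.0
```

Emit:
step_arm([
  {"dp": [0,0,0],"twist": [0,0,0],"hand": -0.3},
  {"dp": [0,0,0],"twist": [0,0,0],"hand": -1},
  {"dp": [0,0,0],"twist": [0,0,0],"hand": -1},
  {"dp": [0,0,0],"twist": [0,0,0],"hand": -1},
  {"dp": [0,0,0],"twist": [0,0,0],"hand": -1},
], force=55)

```text
clock: 16.15
tool_pos: [0.4541, 0.0083, 0.0457]
eef_rot: [0.674, 0.739, -0.002, -0.002]
contact_force: [-0.3, -0.2, 1.9]
opening: 0.221
finger_force: 54.8
```

Emit:
step_arm([
  {"dp": [0,0,-5],"twist": [0,0,0],"hand": -1},
  {"dp": [0,0,-20],"twist": [0,0,0],"hand": -1},
  {"dp": [0,0,-50],"twist": [0,0,0],"hand": -1},
  {"dp": [0,0,-85],"twist": [0,0,0],"hand": -1},
  {"dp": [0,0,-100],"twist": [0,0,0],"hand": -1},
])

```text
clock: 16.77
tool_pos: [0.4549, 0.0086, 0.1472]
eef_rot: [0.674, 0.739, -0.001, -0.001]
contact_force: [0.2, -0.8, -3.7]
opening: 0.224
finger_force: 54.8
```

```bash
python3 - <<'E'
from held import *
s=r.get_state(); t,q=tcp(); print(t,s["contact_force"],s["opening"],s["finger_force"],q.as_matrix())
p=snap("wrist"); np.savez("w9.npz",**p); cv2.imwrite("pics/w9.png",p["pixels"][:,:,::-1])
I=p["pixels"]; H=cv2.cvtColor(I,cv2.COLOR_RGB2HSV); hue,S,V=[H[...,i].astype(int) for i in range(3)]
print(held(p,319,193,-0.033))
E
```

```text
[0.4549 0.0086 0.1472] [ 0.2295 -0.7992 -3.6528] 0.2235724816938552 54.778883904218674 [[-0.0913  0.9958 -0.0028]
 [ 0.9958  0.0913 -0.0001]
 [ 0.0001 -0.0028 -1.    ]]
[ 65.3428   0.3747 -33.    ]
```

View pics/w9.png

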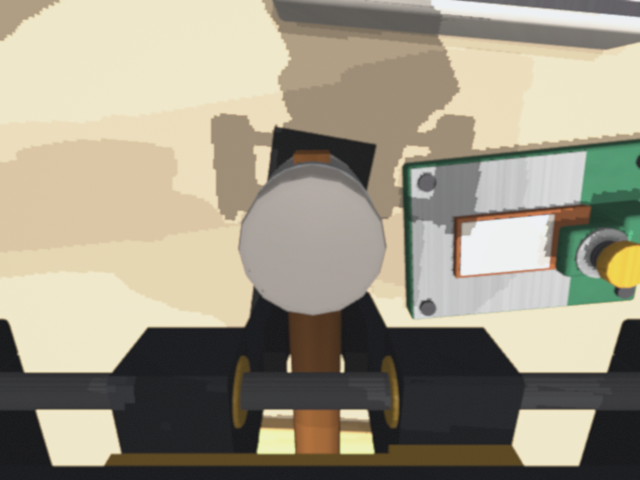

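```bash
python3 - <<'E'
from held import *
p=dict(np.load("w9.npz")); h=held(p,312.5,238.5,-0.030); print(h)
h[1]-=2.2; t,q=tcp(); w=t+q.as_matrix()@(h/1000); print("head at",w)
d=np.array([0.630,0.0253])-w[:2]; m=q.as_matrix(); print("dp",m.T@np.array([*d,0])*1000)
E
```

```text
[ 52.138   -1.3216 -30.    ]
head at [0.4471 0.0602 0.178 ]
dp [-51.4641 178.9807  -0.2582]
```

Emit:
step_arm([
  {"dp": [-8,30,0],"twist": [0,0,0],"hand": -1},
  {"dp": [-20,75,0],"twist": [0,0,0],"hand": -1},
  {"dp": [-32,120,0],"twist": [0,0,0],"hand": -1},
  {"dp": [-43,160,0],"twist": [0,0,0],"hand": -1},
  {"dp": [-47,179,0],"twist": [0,0,0],"hand": -1},
])

```text
clock: 17.45
tool_pos: [0.6387, -0.0225, 0.1437]
eef_rot: [0.674, 0.739, -0.002, -0.001]
contact_force: [-0.6, 0.3, -3.2]
opening: 0.217
finger_force: 54.8
```

Emit:
step_arm([
  {"dp": [0,0,0],"twist": [0,0,0],"hand": -1},
  {"dp": [0,0,0],"twist": [0,0,0],"hand": -1},
])

```text
clock: 17.7
tool_pos: [0.6354, -0.0218, 0.1439]
eef_rot: [0.674, 0.738, -0.002, -0.003]
contact_force: [0.0, -0.1, -3.6]
opening: 0.217
finger_force: 54.8
```

```bash
python3 - <<'E'
from h import *
t,q=tcp(); print(t,q.as_matrix()[:,2], np.array(r.get_state()["q"]))
p=snap("scene"); cv2.imwrite("pics/s1.png",cv2.resize(p["pixels"][190:340,270:470,::-1],None,fx=4,fy=4,interpolation=cv2.INTER_CUBIC))
p=snap("top"); C=cloud(p); m=(C[...,2]>0.165)&(C[...,2]<0.190)&(np.abs(C[...,0]-0.63)<0.06)&(np.abs(C[...,1]-0.03)<0.06); print("top head",m.sum(),C[m].mean(0) if m.any() else 0)
E
```

```text
[ 0.6354 -0.0218  0.1439] [-0.0075  0.0007 -1.    ] [-0.2989  0.9142  0.5044  1.6404 -0.5948  0.7532  0.5784]
top head 0 0
```

View pics/s1.png

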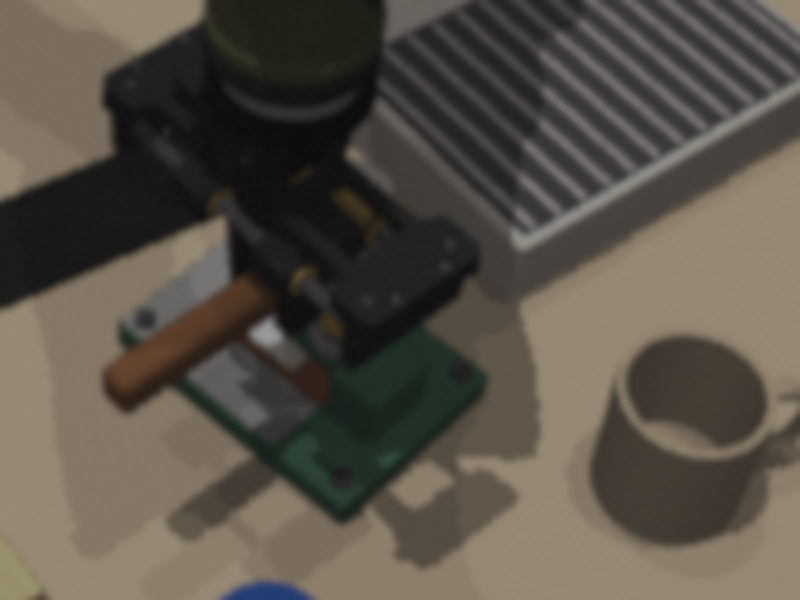

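Emit:
step_arm([
  {"dp": [0,0,8],"twist": [0,0,0],"hand": -1},
  {"dp": [0,0,12],"twist": [0,0,0],"hand": -1},
  {"dp": [0,0,16],"twist": [0,0,0],"hand": -1},
  {"dp": [0,0,16],"twist": [0,0,0],"hand": -1},
])

```text
clock: 18.3
tool_pos: [0.6368, -0.0221, 0.1283]
eef_rot: [0.674, 0.739, -0.002, -0.002]
contact_force: [-0.1, 0.2, -2.6]
opening: 0.221
finger_force: 54.8
```

Emit:
step_arm([
  {"dp": [0,0,10],"twist": [0,0,0],"hand": -1},
  {"dp": [0,0,18],"twist": [0,0,0],"hand": -1},
  {"dp": [0,0,18],"twist": [0,0,0],"hand": -1},
])

```text
clock: 18.68
tool_pos: [0.638, -0.0238, 0.1119]
eef_rot: [0.675, 0.738, -0.001, -0.0]
contact_force: [-0.6, -1.8, 6.6]
opening: 0.219
finger_force: 55.0
```

Emit:
step_arm([
  {"dp": [0,0,4],"twist": [0,0,0],"hand": -1},
  {"dp": [0,0,4],"twist": [0,0,0],"hand": -1},
])

```text
clock: 18.92
tool_pos: [0.6383, -0.0255, 0.1091]
eef_rot: [0.675, 0.738, -0.002, 0.001]
contact_force: [-1.0, -3.7, 12.0]
opening: 0.223
finger_force: 55.0
```

```bash
python3 - <<'E'
from h import *
t,q=tcp(); print(t,q.as_matrix(), r.get_state()["contact_force"],r.get_state()["moment"])
p=snap("scene"); cv2.imwrite("pics/s2.png",cv2.resize(p["pixels"][210:330,290:450,::-1],None,fx=4,fy=4,interpolation=cv2.INTER_CUBIC))
p=snap("wrist"); cv2.imwrite("pics/w10.png",p["pixels"][:,:,::-1])
E
```

```text
[ 0.6383 -0.0255  0.1091] [[-0.0889  0.996  -0.0004]
 [ 0.996   0.0889 -0.0037]
 [-0.0037 -0.0007 -1.    ]] [-0.982  -3.6585 12.0032] [-0.5458  0.5701  0.0761]
```

View pics/w10.png

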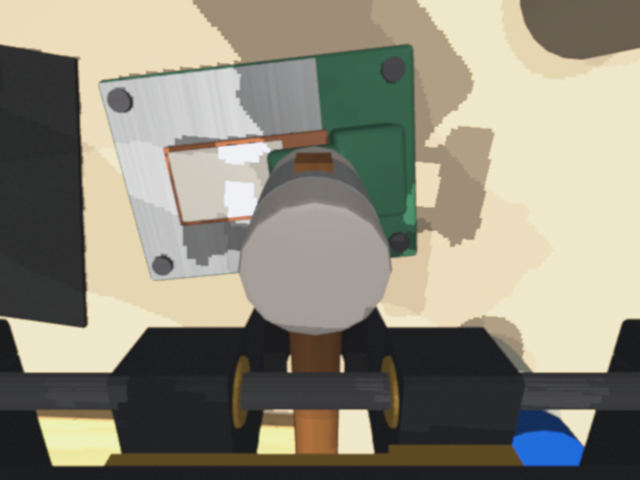

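The mallet has tipped slightly in the grip: the head top is now at row ~268, where it was at 238. The net press was about 15 N, above the 9 N for full travel. Retracting.

Emit:
step_arm([
  {"dp": [0,0,-10],"twist": [0,0,0],"hand": -1},
  {"dp": [0,0,-30],"twist": [0,0,0],"hand": -1},
  {"dp": [0,0,-50],"twist": [0,0,0],"hand": -1},
  {"dp": [0,0,-60],"twist": [0,0,0],"hand": -1},
  {"dp": [0,0,-60],"twist": [0,0,0],"hand": -1},
])

```text
clock: 19.65
tool_pos: [0.6376, -0.0218, 0.1676]
eef_rot: [0.674, 0.739, -0.001, -0.001]
contact_force: [0.4, -0.1, -3.0]
opening: 0.223
finger_force: 55.0
```

```bash
python3 - <<'E'
from held import *
t,q=tcp(); print(t, r.get_state()["contact_force"]); go([0.4549,0.0086,0.16],5.3)
np.random.seed(0)
p=snap("wrist"); np.savez("w11.npz",**p)
p0=dict(np.load("w9.npz"))
for k in (p0,p):
    I=k["pixels"]; H=cv2.cvtColor(I,cv2.COLOR_RGB2HSV); hue,S,V=[H[...,i].astype(int) for i in range(3)]
    M=np.array(k["mount"]); v,u=np.mgrid[:480,:640]; D=k["depth"]
    C=(np.stack([(u-k["cx"])/k["fx"]*D,(v-k["cy"])/k["fy"]*D,D],-1)@M[:3,:3].T+M[:3,3])*1000
    def plane(m):
        P=C[m&(D>0)]; c=np.median(P,0); 
        for _ in range(3):
            A=np.c_[P[:,:2],np.ones(len(P))]; s=np.linalg.lstsq(A,P[:,2],rcond=None)[0]; e=np.abs(A@s-P[:,2]); P=P[e<max(1.0,1.5*np.median(e))]
        return np.degrees(np.arctan(s[:2])),P.mean(0),len(P)
    box=np.zeros_like(S,bool); box[215:310,265:365]=1
    print("top face tilt deg (x,y)",plane(box&(S<40)))
    w=(hue<20)&(S>110); b=np.zeros_like(w); b[330:370,295:338]=1; print("handle",plane(b&w))
E
```

```text
[ 0.6376 -0.0218  0.1676] [ 0.3988 -0.0888 -2.9514]
dp [  46.9608 -179.1406    8.1904] rz -0.000984448119951293 curyaw 5.2435952775772 tilt [-0.0031  0.0003 -1.    ]
top face tilt deg (x,y) (array([-0.8036, -0.0673]), array([ 47.6074,  -0.8027, -30.4921]), 6444)
handle (array([-0.2871,  1.0876]), array([-0.303 , -0.3549, -6.5453]), 1469)
top face tilt deg (x,y) (array([-4.7873,  0.3683]), array([ 46.8754,  -0.7708, -34.8449]), 8794)
handle (array([-5.4248,  0.6007]), array([-0.2963, -0.3698, -6.6742]), 1480)
```

Emit:
step_arm([
  {"dp": [8,-30,0],"twist": [0,0,0],"hand": -1},
  {"dp": [20,-75,0],"twist": [0,0,0],"hand": -1},
  {"dp": [32,-120,0],"twist": [0,0,0],"hand": -1},
  {"dp": [43,-160,0],"twist": [0,0,0],"hand": -1},
  {"dp": [47,-179,0],"twist": [0,0,0],"hand": -1},
])

```text
clock: 20.32
tool_pos: [0.4515, 0.0091, 0.1672]
eef_rot: [0.674, 0.739, -0.003, -0.003]
contact_force: [0.1, -0.2, -3.5]
opening: 0.222
finger_force: 55.0
```

Emit:
step_arm([
  {"dp": [0,0,30],"twist": [0,-0.03,0],"hand": -1},
  {"dp": [0,0,60],"twist": [0,-0.07,0],"hand": -1},
  {"dp": [0,0,90],"twist": [0,-0.07,0],"hand": -1},
  {"dp": [0,0,107],"twist": [0,-0.07,0],"hand": -1},
  {"dp": [0,0,107],"twist": [0,-0.07,0],"hand": -1},
])

```text
clock: 20.95
tool_pos: [0.4536, 0.0083, 0.0594]
eef_rot: [0.674, 0.738, -0.026, 0.023]
contact_force: [-1.0, 0.1, -3.0]
opening: 0.222
finger_force: 55.0
```

```bash
python3 - <<'E'
from h import *
go([0.4549,0.0086,0.0457],5.3); print(tcp()[0],np.array(r.get_state()["q"]))
E
```

```text
dp [ 1.1111  1.3913 13.648 ] rz -0.0021346577821621643 curyaw 5.177693118377358 tilt [-0.0007 -0.0692 -0.9976]
[0.4536 0.0083 0.0594] [-0.2655  0.8913  0.1645  2.2133 -0.8213  0.0813  0.7498]
```

Emit:
step_arm([
  {"dp": [0.5,1,5],"twist": [0,0,0],"hand": -1},
  {"dp": [1,1,9],"twist": [0,0,0],"hand": -1},
  {"dp": [1,1,12],"twist": [0,0,0],"hand": -1},
  {"dp": [1,1,12],"twist": [0,0,0],"hand": -1},
])

```text
clock: 21.45
tool_pos: [0.4552, 0.0086, 0.0485]
eef_rot: [0.674, 0.738, -0.025, 0.024]
contact_force: [-0.2, 0.2, -3.1]
opening: 0.217
finger_force: 55.0
```

Emit:
step_arm([
  {"dp": [0,0,1],"twist": [0,0,0],"hand": -1},
  {"dp": [0,0,1.5],"twist": [0,0,0],"hand": -1},
  {"dp": [0,0,1.5],"twist": [0,0,0],"hand": -1},
])

```text
clock: 21.82
tool_pos: [0.4552, 0.0086, 0.047]
eef_rot: [0.674, 0.738, -0.025, 0.024]
contact_force: [0.0, -0.3, -3.3]
opening: 0.22
finger_force: 55.0
```

Emit:
step_arm([
  {"dp": [0,0,1],"twist": [0,0,0],"hand": -1},
  {"dp": [0,0,1],"twist": [0,0,0],"hand": -1},
])

```text
clock: 22.08
tool_pos: [0.4551, 0.0084, 0.046]
eef_rot: [0.674, 0.738, -0.025, 0.024]
contact_force: [-0.3, -0.5, -2.7]
opening: 0.219
finger_force: 55.0
```

Emit:
step_arm([
  {"dp": [0,0,0.7],"twist": [0,0,0],"hand": -1},
  {"dp": [0,0,0.7],"twist": [0,0,0],"hand": -1},
])

```text
clock: 22.32
tool_pos: [0.4551, 0.0084, 0.0453]
eef_rot: [0.674, 0.738, -0.025, 0.024]
contact_force: [0.4, -0.2, -3.0]
opening: 0.22
finger_force: 55.0
```

Emit:
step_arm([
  {"dp": [0,0,0.8],"twist": [0,0,0],"hand": -1},
  {"dp": [0,0,0.8],"twist": [0,0,0],"hand": -1},
])

```text
clock: 22.58
tool_pos: [0.4552, 0.0082, 0.0448]
eef_rot: [0.674, 0.738, -0.025, 0.024]
contact_force: [-0.6, -1.1, 2.9]
opening: 0.222
finger_force: 55.0
```

Emit:
step_arm([
  {"dp": [0,0,0.8],"twist": [0,0,0],"hand": -1},
  {"dp": [0,0,0.8],"twist": [0,0,0],"hand": -1},
])

```text
clock: 22.82
tool_pos: [0.4553, 0.0079, 0.0445]
eef_rot: [0.674, 0.738, -0.025, 0.024]
contact_force: [-1.8, -0.2, 8.8]
opening: 0.222
finger_force: 55.0
```

Emit:
step_arm([
  {"dp": [0,0,-1],"twist": [0,0,0],"hand": -1},
  {"dp": [0,0,-1],"twist": [0,0,0],"hand": -0.4},
  {"dp": [0,0,-1],"twist": [0,0,0],"hand": 0},
  {"dp": [0,0,-1],"twist": [0,0,0],"hand": 0.2},
  {"dp": [0,0,-1],"twist": [0,0,0],"hand": 0.2},
])

```text
clock: 23.45
tool_pos: [0.4554, 0.0084, 0.0448]
eef_rot: [0.674, 0.738, -0.025, 0.024]
contact_force: [-0.1, 0.0, -0.1]
opening: 0.595
finger_force: 0.0
```

Emit:
step_arm([
  {"dp": [0,0,-15],"twist": [0,0,0],"hand": 0.2},
  {"dp": [0,0,-45],"twist": [0,0,0],"hand": 0.2},
  {"dp": [0,0,-90],"twist": [0,0.07,0],"hand": 0.2},
  {"dp": [0,0,-130],"twist": [0,0.07,0],"hand": 0.2},
  {"dp": [0,0,-155],"twist": [0,0.07,0],"hand": 0.2},
])

```text
clock: 24.08
tool_pos: [0.4552, 0.0191, 0.2012]
eef_rot: [0.674, 0.738, -0.001, -0.001]
contact_force: [-0.2, 1.1, -1.7]
opening: 0.597
finger_force: 0.0
```

Emit:
step_arm([
  {"dp": [-30,30,0],"twist": [0,0,-0.17],"hand": 0.5},
  {"dp": [-30,60,0],"twist": [0,0,-0.34],"hand": 0.5},
  {"dp": [-30,80,0],"twist": [0,0,-0.51],"hand": 0.5},
  {"dp": [-30,80,0],"twist": [0,0,-0.68],"hand": 0.5},
  {"dp": [-30,80,0],"twist": [0,0,-0.85],"hand": 0.5},
])

```text
clock: 24.7
tool_pos: [0.5373, -0.0034, 0.1988]
eef_rot: [0.307, 0.952, -0.001, -0.002]
contact_force: [0.5, 0.5, -0.6]
opening: 0.745
finger_force: 0.0
```

Emit:
step_arm([
  {"dp": [0,0,0],"twist": [0,0,-0.17],"hand": 0.5},
  {"dp": [0,0,0],"twist": [0,0,-0.34],"hand": 0.5},
  {"dp": [0,0,0],"twist": [0,0,-0.51],"hand": 0.5},
  {"dp": [0,0,0],"twist": [0,0,-0.68],"hand": 0.5},
  {"dp": [0,0,0],"twist": [0,0,-0.83],"hand": 0.5},
])

```text
clock: 25.32
tool_pos: [0.5371, -0.0035, 0.199]
eef_rot: [-0.102, 0.995, 0.0, -0.003]
contact_force: [0.2, -0.6, 0.2]
opening: 0.749
finger_force: 0.0
```

```bash
python3 - <<'E'
from tiles import *
go([0.5700,0.0133,0.0455],101.1)
p=snap("wrist"); np.savez("w12.npz",**p); cv2.imwrite("pics/w12.png",p["pixels"][:,:,::-1]); print(tcp()[0])
E
```

```text
dp [-36.4448   9.5688 153.2811] rz 0.011464197604430511 curyaw 101.75685013823785 tilt [-0.0053 -0.     -1.    ]
[ 0.5371 -0.0037  0.199 ]
```

View pics/w12.png

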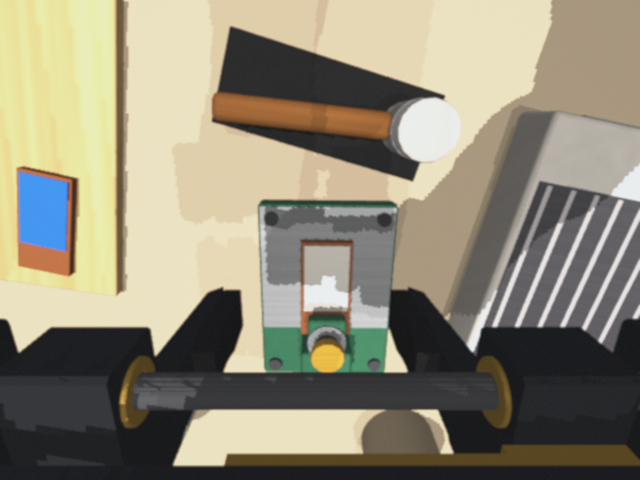

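The mallet stands on the mat, and the white tile is still squarely in place with a clean face. I've now used all my pictures, so from here I work from numbers. Picking up the stamped tile.

Emit:
step_arm([
  {"dp": [-15,4,0],"twist": [0,0,0.011],"hand": 0.5},
  {"dp": [-36,9.5,0],"twist": [0,0,0.011],"hand": 0.5},
  {"dp": [-36,9.5,40],"twist": [0,0,0.011],"hand": 0.5},
  {"dp": [-36,9.5,80],"twist": [0,0,0.011],"hand": 0.5},
  {"dp": [-36,9.5,110],"twist": [0,0,0.011],"hand": 0.5},
])

```text
clock: 26.0
tool_pos: [0.5696, 0.0131, 0.0872]
eef_rot: [-0.093, 0.996, 0.0, -0.003]
contact_force: [0.8, 0.4, -0.5]
opening: 0.749
finger_force: 0.0
```

Emit:
step_arm([
  {"dp": [0,0,10],"twist": [0,0,0],"hand": 0.5},
  {"dp": [0,0,20],"twist": [0,0,0],"hand": 0.5},
  {"dp": [0,0,20],"twist": [0,0,0],"hand": 0.5},
])

```text
clock: 26.38
tool_pos: [0.5704, 0.013, 0.0691]
eef_rot: [-0.094, 0.996, 0.0, -0.002]
contact_force: [-0.6, -0.6, 0.5]
opening: 0.746
finger_force: 0.0
```

```bash
python3 - <<'E'
from h import *
go([0.5700,0.0133,0.0455],101.1); print(tcp()[0])
E
```

```text
dp [ 0.246   0.3492 23.6189] rz -0.005068669299325247 curyaw 100.80958664140113 tilt [-0.0044 -0.0001 -1.    ]
[0.5704 0.013  0.0691]
```

Emit:
step_arm([
  {"dp": [0,0,10],"twist": [0,-0.0045,-0.005],"hand": 0.5},
  {"dp": [0,0,19],"twist": [0,-0.0045,-0.005],"hand": 0.5},
  {"dp": [0,0,23.5],"twist": [0,-0.0045,-0.005],"hand": 0.5},
  {"dp": [0,0,23.5],"twist": [0,-0.0045,-0.005],"hand": 0.5},
])

```text
clock: 26.88
tool_pos: [0.57, 0.013, 0.0451]
eef_rot: [-0.097, 0.995, 0.0, -0.0]
contact_force: [-0.4, -0.2, -0.6]
opening: 0.749
finger_force: 0.0
```

Emit:
step_arm([
  {"dp": [0,0,0],"twist": [0,0,0],"hand": 0.1},
  {"dp": [0,0,0],"twist": [0,0,0],"hand": -1},
  {"dp": [0,0,0],"twist": [0,0,0],"hand": -1},
  {"dp": [0,0,0],"twist": [0,0,0],"hand": -1},
  {"dp": [0,0,0],"twist": [0,0,0],"hand": -1},
], force=20)

```text
clock: 27.5
tool_pos: [0.5702, 0.0131, 0.0456]
eef_rot: [-0.097, 0.995, 0.0, 0.0]
contact_force: [-0.4, -0.6, 1.0]
opening: 0.506
finger_force: 20.0
```

Emit:
step_arm([
  {"dp": [0,0,-2],"twist": [0,0,0],"hand": -1},
  {"dp": [10,0,-3],"twist": [0,0,0],"hand": -1},
  {"dp": [25,0,-3],"twist": [0,0,0],"hand": -1},
  {"dp": [45,0,-3],"twist": [0,0,0],"hand": -1},
  {"dp": [60,0,-4],"twist": [0,0,0],"hand": -1},
])

```text
clock: 28.12
tool_pos: [0.5094, 0.0011, 0.0495]
eef_rot: [-0.097, 0.995, 0.0, -0.001]
contact_force: [-0.3, -0.3, -0.4]
opening: 0.505
finger_force: 20.0
```

Emit:
step_arm([
  {"dp": [5,0,-10],"twist": [0,0,0],"hand": -1},
  {"dp": [0,0,-40],"twist": [0,0,0],"hand": -1},
  {"dp": [0,0,-80],"twist": [0,0,0],"hand": -1},
  {"dp": [0,0,-100],"twist": [0,0,0],"hand": -1},
  {"dp": [0,0,-100],"twist": [0,0,0],"hand": -1},
])

```text
clock: 28.75
tool_pos: [0.5125, 0.0014, 0.1512]
eef_rot: [-0.097, 0.995, 0.0, 0.002]
contact_force: [0.3, 0.2, -0.6]
opening: 0.507
finger_force: 20.0
```

```bash
python3 - <<'E'
from held import *
s=r.get_state(); print(tcp()[0],s["opening"],s["finger_force"])
p=snap("wrist"); I=p["pixels"].astype(int); np.savez("w13.npz",**p)
# held-tile check: rear edge / front edge rows at col 300
def edges(I,u=300): 
    H=cv2.cvtColor(I.astype(np.uint8),cv2.COLOR_RGB2HSV).astype(int); c=(H[:,u,0]<13)&(H[:,u,1]>90); v=np.where(c)[0]; v=v[v>262]; return v.min(),v.max()
print(edges(I))
# dryer from top cam
t=snap("top"); C=cloud(t); m=(np.abs(C[...,2]-0.05)<0.008)&(C[...,1]>0.12)&(C[...,1]<0.45)&(C[...,0]>0.38)&(C[...,0]<0.68)
m=cv2.morphologyEx(m.astype(np.uint8),cv2.MORPH_OPEN,np.ones((5,5)))
print("dryer",rect(t,m,0.05,1))
for o in [t0 for t0 in [dict(np.load("top0.npz"))]]:
    t0=o; T=np.eye(4); T[:3,:3]=R.from_quat(t0["orientation"]).as_matrix(); T[:3,3]=t0["xyz"]; t0["T"]=T
    C=cloud(t0); m=(np.abs(C[...,2]-0.05)<0.008)&(C[...,1]>0.12)&(C[...,1]<0.45)&(C[...,0]>0.38)&(C[...,0]<0.68)
    m=cv2.morphologyEx(m.astype(np.uint8),cv2.MORPH_CLOSE,np.ones((9,9)))
    m=cv2.morphologyEx(m,cv2.MORPH_OPEN,np.ones((5,5)))
    print("dryer0",rect(t0,m,0.05,1))
    H=cv2.cvtColor(t0["pixels"],cv2.COLOR_RGB2HSV); g=(H[...,0]>50)&(H[...,0]<80)&(H[...,1]>120)&(C[...,1]>0.2); g=cv2.morphologyEx(g.astype(np.uint8),cv2.MORPH_OPEN,np.ones((3,3)))
    for z in (0.072,): print("btn",rect(t0,g,z,2))
    cs=np.argwhere(g); 
    if len(cs): v,u=cs.mean(0); print(u,v,ray(t0,[u],[v],0.072),np.median(C[g>0],0))
E
```

```text
[0.5125 0.0014 0.1512] 0.5074043995184456 19.998448491096497
(np.int64(275), np.int64(443))
dryer [(array([0.5267, 0.2769]), -89.05897235870361, (258.866455078125, 219.0458221435547))]
dryer0 [(array([0.5258, 0.2769]), -89.05896270275116, (259.02117919921875, 220.9104766845703))]
btn [(array([0.4425, 0.2767]), -89.44565045833588, (21.693523406982422, 21.462261199951172))]
196.09473684210528 284.1684210526316 [[0.4422 0.2765 0.072 ]] [0.4425 0.2766 0.0724]
```

Emit:
step_arm([
  {"dp": [-7,30,0],"twist": [0,0,0.03],"hand": -1},
  {"dp": [-18,80,0],"twist": [0,0,0.07],"hand": -1},
  {"dp": [-29,130,0],"twist": [0,0,0.11],"hand": -1},
  {"dp": [-40,180,0],"twist": [0,0,0.15],"hand": -1},
  {"dp": [-51,230,0],"twist": [0,0,0.176],"hand": -1},
])

```text
clock: 29.48
tool_pos: [0.5162, 0.2383, 0.1482]
eef_rot: [-0.009, 1.0, -0.0, -0.001]
contact_force: [0.8, -0.0, -1.2]
opening: 0.505
finger_force: 20.0
```

Emit:
step_arm([
  {"dp": [-4,45,0],"twist": [0,0,0],"hand": -1},
  {"dp": [-4,85,10],"twist": [0,0,0],"hand": -1},
  {"dp": [-4,99,30],"twist": [0,0,0],"hand": -1},
  {"dp": [-4,99,50],"twist": [0,0,0],"hand": -1},
  {"dp": [-4,99,50],"twist": [0,0,0],"hand": -1},
])

```text
clock: 30.1
tool_pos: [0.5181, 0.3323, 0.0971]
eef_rot: [-0.008, 1.0, -0.002, -0.002]
contact_force: [0.2, -0.2, -0.7]
opening: 0.505
finger_force: 20.0
```

```bash
python3 - <<'E'
from h import *
go([0.5203,0.3365,0.0740],91); print(tcp()[0])
p=snap("wrist"); np.savez("w14.npz",**p)
C=cloud(p); m=(np.abs(C[...,2]-0.051)<0.008); P=C[m]; P=P[(P[:,1]>0.1)&(P[:,0]>0.38)]; print(len(P),P.min(0),P.max(0),np.median(P[:,2]))
E
```

```text
dp [-2.3731  4.2683 23.0971] rz -0.0022800085727568108 curyaw 90.86936513152739 tilt [-0.0046 -0.0039 -1.    ]
[0.5181 0.3323 0.0971]
114552 [0.4134 0.1659 0.045 ] [0.6353 0.4083 0.059 ] 0.050835952023631156
```

Emit:
step_arm([
  {"dp": [-2,4,8],"twist": [0,0,0],"hand": -1},
  {"dp": [-2,4,15],"twist": [0,0,0],"hand": -1},
  {"dp": [-2,4,20],"twist": [0,0,0],"hand": -1},
  {"dp": [-2,4,22],"twist": [0,0,0],"hand": -1},
  {"dp": [-2,4,22],"twist": [0,0,0],"hand": -1},
])

```text
clock: 30.78
tool_pos: [0.521, 0.34, 0.0776]
eef_rot: [-0.009, 1.0, 0.0, -0.0]
contact_force: [0.7, -0.2, -0.3]
opening: 0.507
finger_force: 20.0
```

Emit:
step_arm([
  {"dp": [0,0,0.7],"twist": [0,0,0],"hand": -1},
  {"dp": [0,0,0.7],"twist": [0,0,0],"hand": -1},
])

```text
clock: 31.02
tool_pos: [0.5211, 0.3401, 0.0772]
eef_rot: [-0.009, 1.0, 0.0, -0.0]
contact_force: [-0.2, -0.0, -0.4]
opening: 0.507
finger_force: 20.0
```

```bash
python3 - <<'E'
from h import *
go([0.5203,0.3365,0.0737],91); print(tcp()[0],r.get_state()["contact_force"])
E
```

```text
dp [ 0.8601 -3.5776  3.457 ] rz 0.000798082978496389 curyaw 91.04572678636907 tilt [-0.0001  0.0009 -1.    ]
[0.5211 0.3401 0.0772] [-0.2454 -0.0207 -0.3737]
```

Emit:
step_arm([
  {"dp": [0,0,1.5],"twist": [0,0,0],"hand": -1},
  {"dp": [0,0,3],"twist": [0,0,0],"hand": -1},
  {"dp": [0,0,3],"twist": [0,0,0],"hand": -1},
])

```text
clock: 31.4
tool_pos: [0.521, 0.3401, 0.0739]
eef_rot: [-0.009, 1.0, 0.0, -0.0]
contact_force: [0.5, -0.6, -1.0]
opening: 0.511
finger_force: 20.0
```

Emit:
step_arm([
  {"dp": [0,0,0.5],"twist": [0,0,0],"hand": -1},
  {"dp": [0,0,0.5],"twist": [0,0,0],"hand": -1},
])

```text
clock: 31.65
tool_pos: [0.521, 0.3401, 0.0736]
eef_rot: [-0.009, 1.0, 0.0, -0.0]
contact_force: [-0.8, -0.3, 0.2]
opening: 0.508
finger_force: 20.0
```

Emit:
step_arm([
  {"dp": [0,0,0.5],"twist": [0,0,0],"hand": -1},
  {"dp": [0,0,0.5],"twist": [0,0,0],"hand": -1},
])

```text
clock: 31.9
tool_pos: [0.5211, 0.3401, 0.0736]
eef_rot: [-0.009, 1.0, 0.001, -0.0]
contact_force: [-1.0, -0.8, 5.1]
opening: 0.502
finger_force: 20.0
```

Contact. Releasing, rising, and returning to the board.

Emit:
step_arm([
  {"dp": [0,0,-0.5],"twist": [0,0,0],"hand": -1},
  {"dp": [0,0,-0.5],"twist": [0,0,0],"hand": 0.1},
  {"dp": [0,0,-0.5],"twist": [0,0,0],"hand": 0.3},
  {"dp": [0,0,-0.5],"twist": [0,0,0],"hand": 0.4},
  {"dp": [0,0,-0.5],"twist": [0,0,0],"hand": 0.4},
])

```text
clock: 32.52
tool_pos: [0.5211, 0.34, 0.0735]
eef_rot: [-0.009, 1.0, 0.0, -0.0]
contact_force: [-0.5, -0.2, -0.2]
opening: 0.703
finger_force: 0.0
```

Emit:
step_arm([
  {"dp": [0,0,-15],"twist": [0,0,0],"hand": 0.4},
  {"dp": [0,0,-50],"twist": [0,0,0],"hand": 0.4},
  {"dp": [0,0,-100],"twist": [0,0,0],"hand": 1},
  {"dp": [0,0,-150],"twist": [0,0,0],"hand": 1},
  {"dp": [0,-30,-186],"twist": [0,0,0],"hand": 1},
])

```text
clock: 33.15
tool_pos: [0.5217, 0.3125, 0.2628]
eef_rot: [-0.011, 1.0, 0.002, 0.001]
contact_force: [1.1, -0.4, -0.1]
opening: 0.995
finger_force: 0.0
```

Emit:
step_arm([
  {"dp": [-12,-60,0],"twist": [0,0,0],"hand": 1},
  {"dp": [-24,-120,0],"twist": [0,0,0],"hand": 1},
  {"dp": [-36,-180,0],"twist": [0,0,0],"hand": 1},
  {"dp": [-48,-240,0],"twist": [0,0,0],"hand": 1},
  {"dp": [-60,-300,0],"twist": [0,0,0],"hand": 1},
])

```text
clock: 33.78
tool_pos: [0.5874, 0.0091, 0.2605]
eef_rot: [-0.009, 1.0, 0.001, 0.001]
contact_force: [0.5, 0.2, -0.0]
opening: 0.999
finger_force: 0.0
```

Emit:
step_arm([
  {"dp": [0,-60,0],"twist": [0,0,0],"hand": 1},
  {"dp": [0,-120,0],"twist": [0,0,0],"hand": 1},
  {"dp": [0,-180,0],"twist": [0,0,0],"hand": 1},
  {"dp": [0,-220,0],"twist": [0,0,0],"hand": 1},
  {"dp": [0,-220,0],"twist": [0,0,0],"hand": 1},
])

```text
clock: 34.4
tool_pos: [0.5899, -0.2142, 0.2603]
eef_rot: [-0.005, 1.0, -0.001, 0.0]
contact_force: [-0.8, 0.5, 0.2]
opening: 0.998
finger_force: 0.0
```

Emit:
step_arm([
  {"dp": [0,0,0],"twist": [0,0,0],"hand": 1},
  {"dp": [0,0,0],"twist": [0,0,0],"hand": 1},
])

```text
clock: 34.65
tool_pos: [0.5915, -0.2066, 0.2593]
eef_rot: [-0.011, 1.0, 0.001, -0.0]
contact_force: [0.9, 0.1, 0.3]
opening: 1.001
finger_force: 0.0
```

```bash
python3 - <<'E'
from tiles import *
p=snap("wrist"); np.savez("w15.npz",**p); print(tcp()[0])
for k,v in tiles(p,0.0225).items():
    for o in v: print(k,o)
    if k=="blue" and v: 
        b=v[0]; th=np.radians(b[1]); c=b[0]+0.011*np.array([np.cos(th),np.sin(th)])-np.array([0,0.0022]); g=c-0.0277*np.array([np.cos(th),np.sin(th)]); print("centre",c,"grasp",g); go([*g,0.0378],90+b[1])
t=snap("top"); 
for z,(k,v) in zip((.058,.058,.058),tiles(t,0.059).items()):
    for o in v: print("top",k,o)
E
```

```text
[ 0.5915 -0.2068  0.2592]
blue (array([ 0.5787, -0.2281]), -1.9994277954101562, (61.810794830322266, 38.469261169433594))
blue (array([ 0.785, -0.102]), -88.84022462368011, (61.93120574951172, 25.284101486206055))
centre [ 0.5897 -0.2307] grasp [ 0.562  -0.2298]
dp [ 29.9511 -22.7029 221.3495] rz 0.05589841798869301 curyaw 91.20331563680011 tilt [-0.0001  0.0019 -1.    ]
clay (array([ 0.607 , -0.2292]), -1.0071945190429688, (51.8117790222168, 42.03919982910156))
top white (array([0.541 , 0.3409]), 1.6052188873291016, (59.60337829589844, 37.38214111328125))
top blue (array([ 0.7716, -0.1194]), 0.1989736109972, (58.221107482910156, 57.27778625488281))
top blue (array([ 0.571 , -0.2221]), -0.26151275634765625, (48.25379180908203, 34.78559875488281))
top clay (array([0.5841, 0.342 ]), -89.5533597767353, (42.318031311035156, 22.085817337036133))
```

The blue tile hasn't moved, and the white one lies on the grille. Now the same with the blue tile.

Emit:
step_arm([
  {"dp": [30,-22.5,0],"twist": [0,0,0.05],"hand": 1},
  {"dp": [30,-22.5,60],"twist": [0,0,0.05],"hand": 1},
  {"dp": [30,-22.5,115],"twist": [0,0,0.05],"hand": 1},
  {"dp": [30,-22.5,160],"twist": [0,0,0.05],"hand": 1},
  {"dp": [30,-22.5,185],"twist": [0,0,0.05],"hand": 1},
])

```text
clock: 35.38
tool_pos: [0.5607, -0.2302, 0.0716]
eef_rot: [0.015, 1.0, 0.001, -0.002]
contact_force: [-0.4, -0.1, 0.7]
opening: 1.0
finger_force: 0.0
```

Emit:
step_arm([
  {"dp": [0,0,0],"twist": [0,0,0],"hand": 1},
  {"dp": [0,0,0],"twist": [0,0,0],"hand": 1},
])

```text
clock: 35.62
tool_pos: [0.5623, -0.2318, 0.0751]
eef_rot: [0.016, 1.0, 0.0, 0.001]
contact_force: [-0.3, 0.2, -0.1]
opening: 0.998
finger_force: 0.0
```

```bash
python3 - <<'E'
from held import *
go([0.562,-0.2298,0.0378],88.3)
p=snap("wrist"); H=cv2.cvtColor(p["pixels"],cv2.COLOR_RGB2HSV).astype(int); b=(H[...,0]>95)&(H[...,0]<125)&(H[...,1]>90)
z=tcp()[0][2]-0.023
for v in (290,310,330,350):
    u=np.where(b[v,200:440])[0]+200
    if len(u): print(v,u.min(),u.max(),held(p,(u.min()+u.max())/2,v,z))
v=np.where(b[:,316])[0]; v=v[v>200]; print("rear row",v.min(), held(p,316,v.min()-.5,z))
E
```

```text
dp [ 0.4142  2.0034 37.3314] rz -0.001522422239566582 curyaw 88.21277163103598 tilt [ 0.0014  0.0001 -1.    ]
290 284 355 [-6.0267  4.0517 52.5085]
310 285 355 [-18.1381   4.373   52.5085]
330 285 354 [-30.7322   4.1496  52.5085]
350 286 354 [-43.8374   4.4859  52.5085]
rear row 254 [14.9211  2.1555 52.5085]
```

Emit:
step_arm([
  {"dp": [0.5,2,10],"twist": [0,0,0],"hand": 1},
  {"dp": [0.5,2,20],"twist": [0,0,0],"hand": 1},
  {"dp": [0.5,2,30],"twist": [0,0,0],"hand": 1},
  {"dp": [0.5,2,37],"twist": [0,0,0],"hand": 1},
  {"dp": [0.5,2,37],"twist": [0,0,0],"hand": 1},
])

```text
clock: 36.3
tool_pos: [0.561, -0.2299, 0.0368]
eef_rot: [0.016, 1.0, 0.0, -0.0]
contact_force: [0.3, -0.8, -0.4]
opening: 1.0
finger_force: 0.0
```

Emit:
step_arm([
  {"dp": [0,0,0],"twist": [0,0,0],"hand": 0.3},
  {"dp": [0,0,0],"twist": [0,0,0],"hand": -1},
  {"dp": [0,0,0],"twist": [0,0,0],"hand": -1},
  {"dp": [0,0,0],"twist": [0,0,0],"hand": -1},
  {"dp": [0,0,0],"twist": [0,0,0],"hand": -1},
], force=20)

```text
clock: 36.92
tool_pos: [0.561, -0.2298, 0.037]
eef_rot: [0.016, 1.0, 0.0, -0.0]
contact_force: [-0.3, -0.4, -0.1]
opening: 0.505
finger_force: 20.0
```

Emit:
step_arm([
  {"dp": [0,0,0],"twist": [0,0,0],"hand": -1},
  {"dp": [0,0,-10],"twist": [0,0,0],"hand": -1},
  {"dp": [0,0,-30],"twist": [0,0,0],"hand": -1},
  {"dp": [0,0,-60],"twist": [0,0,0],"hand": -1},
  {"dp": [0,0,-80],"twist": [0,0,0],"hand": -1},
])

```text
clock: 37.55
tool_pos: [0.5617, -0.2303, 0.1199]
eef_rot: [0.016, 1.0, -0.0, 0.001]
contact_force: [0.5, -0.6, -1.4]
opening: 0.51
finger_force: 20.0
```

```bash
cat > chk.py <<'E'
from held import *
def chk(zslip=0.0148):
    p=snap("wrist"); H=cv2.cvtColor(p["pixels"],cv2.COLOR_RGB2HSV).astype(int); b=(H[...,0]>95)&(H[...,0]<125)&(H[...,1]>90)
    b[:240]=0; b[370:]=0
    for v in (300,330,355):
        u=np.where(b[v,230:400])[0]+230
        if len(u): print(v,u.min(),u.max(),held(p,(u.min()+u.max())/2,v,zslip))
    v=np.where(b[:,316])[0]; print("slip rear row",v.min(),held(p,316,v.min()-.5,zslip))
    c=(H[:,300,0]<13)&(H[:,300,1]>90); v=np.where(c)[0]; v=v[v>262]; print("clay rows",v.min(),v.max(),"front x",held(p,316,v.max()+.5,0.0158)[0])
E
python3 - <<'E'
from chk import *
print(tcp()[0]); chk()
a=np.radians(11.1); X=np.array([np.cos(a),np.sin(a)]); Y=np.array([-X[1],X[0]])
f=np.array([0.5704,0.0133]); go([*(f-X*0.045),0.118],101.1)
E
```

```text
[ 0.5617 -0.2303  0.1199]
300 270 361 [ 8.2435  1.8959 14.8   ]
330 271 359 [-6.4801  1.684  14.8   ]
355 273 359 [-19.4382   2.1349  14.8   ]
slip rear row 290 [13.1972  2.1042 14.8   ]
clay rows 277 445 front x -73.55774313612018
dp [ 44.1745 234.2197   3.4399] rz -0.22581958816166403 curyaw 88.16149066695424 tilt [ 0.0056 -0.0016 -1.    ]
```

Emit:
step_arm([
  {"dp": [6,30,0],"twist": [0,0,-0.04],"hand": -1},
  {"dp": [15,80,0],"twist": [0,0,-0.09],"hand": -1},
  {"dp": [25,130,0],"twist": [0,0,-0.14],"hand": -1},
  {"dp": [35,180,0],"twist": [0,0,-0.19],"hand": -1},
  {"dp": [42,220,0],"twist": [0,0,-0.226],"hand": -1},
])

```text
clock: 38.22
tool_pos: [0.5257, -0.0062, 0.1179]
eef_rot: [-0.098, 0.995, 0.001, 0.0]
contact_force: [1.0, -0.6, -0.0]
opening: 0.509
finger_force: 20.0
```

Emit:
step_arm([
  {"dp": [0,14,0],"twist": [0,0,0],"hand": -1},
  {"dp": [0,14,0],"twist": [0,0,0],"hand": -1},
  {"dp": [0,14,0],"twist": [0,0,0],"hand": -1},
])

```text
clock: 38.6
tool_pos: [0.5238, 0.0028, 0.1176]
eef_rot: [-0.095, 0.995, -0.0, 0.0]
contact_force: [0.1, -1.1, 0.1]
opening: 0.504
finger_force: 20.0
```

```bash
python3 - <<'E'
from h import *
a=np.radians(11.1); X=np.array([np.cos(a),np.sin(a)])
f=np.array([0.5704,0.0133]); go([*(f-X*0.045),0.0475],101.1); print(tcp()[0])
E
```

```text
dp [-2.6634  1.4682 70.0646] rz -0.002710138530421098 curyaw 100.94472050031108 tilt [ 0.0008 -0.0009 -1.    ]
[0.5238 0.0028 0.1176]
```

Emit:
step_arm([
  {"dp": [-2,1.5,20],"twist": [0,0,0],"hand": -1},
  {"dp": [-2.5,1.5,45],"twist": [0,0,0],"hand": -1},
  {"dp": [-2.5,1.5,60],"twist": [0,0,0],"hand": -1},
  {"dp": [-2.5,1.5,70],"twist": [0,0,0],"hand": -1},
  {"dp": [-2.5,1.5,70],"twist": [0,0,0],"hand": -1},
])

```text
clock: 39.22
tool_pos: [0.5253, 0.0066, 0.0468]
eef_rot: [-0.096, 0.995, 0.0, -0.001]
contact_force: [0.1, 0.6, -1.6]
opening: 0.505
finger_force: 20.0
```

Emit:
step_arm([
  {"dp": [-8,0,0],"twist": [0,0,0],"hand": -1},
  {"dp": [-18,0,0],"twist": [0,0,0],"hand": -1},
  {"dp": [-28,0,0],"twist": [0,0,0],"hand": -1},
  {"dp": [-38,0,0],"twist": [0,0,0],"hand": -1},
  {"dp": [-38,0,0],"twist": [0,0,0],"hand": -1},
])

```text
clock: 39.85
tool_pos: [0.564, 0.0149, 0.0473]
eef_rot: [-0.097, 0.995, 0.0, 0.001]
contact_force: [-0.1, -1.0, -1.2]
opening: 0.507
finger_force: 20.0
```

```bash
python3 - <<'E'
from h import *
go([0.5704,0.0133,0.0475],101.1); print(tcp()[0],r.get_state()["contact_force"])
p=snap("wrist"); H=cv2.cvtColor(p["pixels"],cv2.COLOR_RGB2HSV).astype(int); b=(H[...,1]<25)|((H[...,0]>55)&(H[...,0]<95)&(H[...,1]>60))
for v in (230,240,260): 
    u=np.where(b[v,150:490])[0]+150; print(v,u.min(),u.max(),(u.min()+u.max())/2)
E
```

```text
dp [-5.9865 -2.8013 -0.1666] rz 0.0011023752963705573 curyaw 101.16316145192151 tilt [ 0.0013  0.0009 -1.    ]
[0.564  0.0149 0.0473] [-0.1366 -0.9619 -1.1913]
230 174 446 310.0
240 175 444 309.5
260 178 442 310.0
```

Emit:
step_arm([
  {"dp": [-1,-2.8,0],"twist": [0,0,0],"hand": -1},
  {"dp": [-3,-2.8,0],"twist": [0,0,0],"hand": -1},
  {"dp": [-4,-2.8,0],"twist": [0,0,0],"hand": -1},
  {"dp": [-4,-2.8,0],"twist": [0,0,0],"hand": -1},
])

```text
clock: 40.4
tool_pos: [0.5673, 0.0126, 0.0472]
eef_rot: [-0.097, 0.995, 0.0, -0.0]
contact_force: [-0.8, 0.3, -0.5]
opening: 0.508
finger_force: 20.0
```

Emit:
step_arm([
  {"dp": [-1,0,0],"twist": [0,0,0],"hand": -1},
  {"dp": [-1,0,0],"twist": [0,0,0],"hand": -1},
  {"dp": [-1,0,0],"twist": [0,0,0],"hand": -1},
])

```text
clock: 40.78
tool_pos: [0.5682, 0.0127, 0.0472]
eef_rot: [-0.097, 0.995, 0.0, -0.0]
contact_force: [-0.6, -0.3, 0.5]
opening: 0.506
finger_force: 20.0
```

Emit:
step_arm([
  {"dp": [-1,0,0],"twist": [0,0,0],"hand": -1},
  {"dp": [-1,0,0],"twist": [0,0,0],"hand": -1},
  {"dp": [-1,0,0],"twist": [0,0,0],"hand": -1},
])

```text
clock: 41.15
tool_pos: [0.5692, 0.0129, 0.0472]
eef_rot: [-0.097, 0.995, 0.0, -0.0]
contact_force: [0.7, 0.0, -0.9]
opening: 0.51
finger_force: 20.0
```

Emit:
step_arm([
  {"dp": [-1,0,0],"twist": [0,0,0],"hand": -1},
  {"dp": [-1,0,0],"twist": [0,0,0],"hand": -1},
  {"dp": [-1,0,0],"twist": [0,0,0],"hand": -1},
])

```text
clock: 41.52
tool_pos: [0.5702, 0.0131, 0.0472]
eef_rot: [-0.097, 0.995, 0.0, -0.0]
contact_force: [0.0, 0.1, -0.2]
opening: 0.508
finger_force: 20.0
```

Emit:
step_arm([
  {"dp": [-0.7,0,0],"twist": [0,0,0],"hand": -1},
  {"dp": [-0.7,0,0],"twist": [0,0,0],"hand": -1},
  {"dp": [-0.7,0,0],"twist": [0,0,0],"hand": -1},
])

```text
clock: 41.9
tool_pos: [0.5705, 0.0132, 0.0471]
eef_rot: [-0.097, 0.995, 0.0, -0.0]
contact_force: [-0.8, 0.3, -1.3]
opening: 0.503
finger_force: 20.0
```

Emit:
step_arm([
  {"dp": [-0.7,0,0],"twist": [0,0,0],"hand": -1},
  {"dp": [-0.7,0,0],"twist": [0,0,0],"hand": -1},
  {"dp": [-0.7,0,0],"twist": [0,0,0],"hand": -1},
])

```text
clock: 42.28
tool_pos: [0.5706, 0.0132, 0.047]
eef_rot: [-0.097, 0.995, 0.001, -0.001]
contact_force: [-3.4, -0.2, -0.3]
opening: 0.505
finger_force: 20.0
```

Emit:
step_arm([
  {"dp": [1,0,0],"twist": [0,0,0],"hand": -1},
  {"dp": [2.1,0,0],"twist": [0,0,0],"hand": -1},
  {"dp": [2.1,0,1],"twist": [0,0,0],"hand": -1},
  {"dp": [2.1,0,1.8],"twist": [0,0,0],"hand": -1},
  {"dp": [2.1,0,1.8],"twist": [0,0,0],"hand": -1},
])

```text
clock: 42.9
tool_pos: [0.5701, 0.013, 0.0455]
eef_rot: [-0.097, 0.995, 0.0, 0.0]
contact_force: [-0.8, 0.2, -0.6]
opening: 0.507
finger_force: 20.0
```

Emit:
step_arm([
  {"dp": [0,0,0.4],"twist": [0,0,0],"hand": -1},
  {"dp": [0,0,0.4],"twist": [0,0,0],"hand": -1},
])

```text
clock: 43.15
tool_pos: [0.5697, 0.013, 0.0451]
eef_rot: [-0.097, 0.995, 0.0, 0.0]
contact_force: [0.1, 0.3, -0.6]
opening: 0.505
finger_force: 20.0
```

Emit:
step_arm([
  {"dp": [0,0,0.1],"twist": [0,0,0],"hand": -1},
  {"dp": [0,0,0.1],"twist": [0,0,0],"hand": 0.1},
  {"dp": [0,0,0.1],"twist": [0,0,0],"hand": 0.4},
  {"dp": [0,0,0.1],"twist": [0,0,0],"hand": 0.5},
  {"dp": [0,0,0.1],"twist": [0,0,0],"hand": 0.5},
])

```text
clock: 43.78
tool_pos: [0.5695, 0.0129, 0.0449]
eef_rot: [-0.097, 0.995, 0.0, -0.0]
contact_force: [-0.4, -0.6, -0.1]
opening: 0.751
finger_force: 0.0
```

Emit:
step_arm([
  {"dp": [0,0,-15],"twist": [0,0,0],"hand": 0.5},
  {"dp": [0,0,-50],"twist": [0,0,0],"hand": 0.5},
  {"dp": [0,0,-100],"twist": [0,0,0],"hand": 0.5},
  {"dp": [30,0,-150],"twist": [0,0,0],"hand": 0.5},
  {"dp": [30,0,-155],"twist": [0,0,0],"hand": 0.5},
])

```text
clock: 44.4
tool_pos: [0.54, 0.0061, 0.2039]
eef_rot: [-0.096, 0.995, 0.0, 0.002]
contact_force: [0.3, 0.1, -0.5]
opening: 0.751
finger_force: 0.0
```

Emit:
step_arm([
  {"dp": [0,0,0],"twist": [0,0,0],"hand": 0.5},
  {"dp": [0,0,0],"twist": [0,0,0],"hand": 0.5},
])

```text
clock: 44.65
tool_pos: [0.54, 0.0074, 0.1989]
eef_rot: [-0.097, 0.995, 0.001, -0.001]
contact_force: [0.8, -0.5, -0.6]
opening: 0.753
finger_force: 0.0
```

```bash
python3 - <<'E'
from h import *
def meas(p):
    I=p["pixels"]; H=cv2.cvtColor(I,cv2.COLOR_RGB2HSV); hue,S,V=[H[...,i].astype(int) for i in range(3)]
    ml=(S<40)&(V>120); ml[170:]=0; ml[:,460:]=0
    for o in rect(p,ml,0.076,2): print("head",o)
    wood=(hue<20)&(S>110)&(V<220); wood[150:]=0; wood[:,:150]=0
    print("handle",rect(p,wood,0.046,1)); b=(hue>95)&(hue<125)&(S>90); b[:150]=0; b[:,:200]=0;b[:,450:]=0; print("blue slip",rect(p,b,0.031,1))
    C=cloud(p); m=(ml>0)&(np.abs(C[...,2]-0.077)<0.01); P=C[m]; A=np.c_[P[:,:2],np.ones(len(P))]; print("top tilt",np.degrees(np.linalg.lstsq(A,P[:,2],rcond=None)[0][:2]),P.mean(0))
p=snap("wrist"); print(tcp()[0]); meas(p); go([0.4556,0.0144,0.12],5.2)
E
```

```text
[0.54   0.0073 0.1987]
head (array([0.4496, 0.0552]), -62.365142822265625, (42.9327507019043, 41.02088928222656))
handle [(array([ 0.4577, -0.028 ]), -84.43960618972778, (128.3235321044922, 20.64935874938965))]
blue slip [(array([0.5871, 0.0184]), 11.16356372833252, (61.682308197021484, 38.861698150634766))]
top tilt [0.0784 1.1853] [0.4491 0.0552 0.0762]
dp [81.2504 23.147  78.9257] rz -1.4668541182160235 curyaw 101.15544986483792 tilt [-0.0021  0.0008 -1.    ]
```

Emit:
step_arm([
  {"dp": [20,5,0],"twist": [0,0,0.17],"hand": 0.2},
  {"dp": [45,12,0],"twist": [0,0,0.34],"hand": 0.2},
  {"dp": [70,18,0],"twist": [0,0,0.51],"hand": 0.2},
  {"dp": [82,22,0],"twist": [0,0,0.68],"hand": 0.2},
  {"dp": [82,22,0],"twist": [0,0,0.85],"hand": 0.2},
])

```text
clock: 45.32
tool_pos: [0.454, 0.013, 0.199]
eef_rot: [0.325, 0.946, -0.0, -0.002]
contact_force: [0.4, -0.8, -0.0]
opening: 0.602
finger_force: 0.0
```

Emit:
step_arm([
  {"dp": [0,0,0],"twist": [0,0,0.17],"hand": 0.2},
  {"dp": [0,0,15],"twist": [0,0,0.34],"hand": 0.2},
  {"dp": [0,0,40],"twist": [0,0,0.51],"hand": 0.2},
  {"dp": [0,0,70],"twist": [0,0,0.68],"hand": 0.2},
  {"dp": [0,0,79],"twist": [0,0,0.818],"hand": 0.2},
])

```text
clock: 45.95
tool_pos: [0.4544, 0.013, 0.1184]
eef_rot: [0.674, 0.739, -0.002, -0.002]
contact_force: [0.7, -0.2, -0.5]
opening: 0.602
finger_force: 0.0
```

Emit:
step_arm([
  {"dp": [0,0,0],"twist": [0,0,0],"hand": 0.2},
  {"dp": [0,0,0],"twist": [0,0,0],"hand": 0.2},
])

```text
clock: 46.2
tool_pos: [0.4555, 0.0128, 0.1209]
eef_rot: [0.671, 0.741, 0.0, -0.0]
contact_force: [0.7, 0.4, -0.1]
opening: 0.596
finger_force: 0.0
```

```bash
python3 - <<'E'
from held import *
go([0.4553,0.0132,0.0435],5.6); t=tcp()[0]; print(t)
p=snap("wrist"); H=cv2.cvtColor(p["pixels"],cv2.COLOR_RGB2HSV).astype(int); w=(H[...,0]<20)&(H[...,1]>110)&(H[...,2]<220)
for v in (250,300,340,360):
    u=np.where(w[v,260:380])[0]+260
    if len(u): print(v,u.min(),u.max(),held(p,(u.min()+u.max())/2,v,t[2]-0.045))
b=(H[...,1]<40)&(H[...,2]>100); b[:100]=0;b[300:]=0;b[:,:260]=0;b[:,380:]=0
cs,_=cv2.findContours(b.astype(np.uint8),0,1); c=max(cs,key=cv2.contourArea); print("head",cv2.boundingRect(c)); x,y,w_,h_=cv2.boundingRect(c); print(held(p,x+w_/2,y+h_-w_/2,t[2]-0.076))
E
```

```text
dp [ 0.4066 -0.1686 77.3585] rz 0.0015195199954671404 curyaw 5.687062082626001 tilt [-0.0004  0.0006 -1.    ]
[0.4555 0.0128 0.1209]
250 297 330 [ 9.1203 -1.5197 75.8582]
300 297 329 [-23.5807  -1.8661  75.8582]
340 297 329 [-52.1118  -1.9134  75.8582]
360 298 328 [-67.2567  -1.9385  75.8582]
head (270, 154, 87, 91)
[45.2177 -1.3484 44.8582]
```

Emit:
step_arm([
  {"dp": [0,-2,20],"twist": [0,0,0],"hand": 0.2},
  {"dp": [0,-2,45],"twist": [0,0,0],"hand": 0.2},
  {"dp": [0,-2,65],"twist": [0,0,0],"hand": 0.2},
  {"dp": [0,-2,77],"twist": [0,0,0],"hand": 0.2},
  {"dp": [0,-2,77],"twist": [0,0,0],"hand": 0.2},
])

```text
clock: 46.88
tool_pos: [0.4543, 0.0126, 0.0444]
eef_rot: [0.672, 0.741, -0.0, -0.001]
contact_force: [0.5, -0.5, -0.1]
opening: 0.601
finger_force: 0.0
```

Emit:
step_arm([
  {"dp": [0,0,0],"twist": [0,0,0],"hand": -0.3},
  {"dp": [0,0,0],"twist": [0,0,0],"hand": -1},
  {"dp": [0,0,0],"twist": [0,0,0],"hand": -1},
  {"dp": [0,0,0],"twist": [0,0,0],"hand": -1},
  {"dp": [0,0,0],"twist": [0,0,0],"hand": -1},
], force=60)

```text
clock: 47.5
tool_pos: [0.4544, 0.0127, 0.0448]
eef_rot: [0.672, 0.741, -0.0, -0.001]
contact_force: [-0.3, 0.1, 2.7]
opening: 0.22
finger_force: 60.0
```

Emit:
step_arm([
  {"dp": [0,0,-5],"twist": [0,0,0],"hand": -1},
  {"dp": [0,0,-20],"twist": [0,0,0],"hand": -1},
  {"dp": [0,0,-50],"twist": [0,0,0],"hand": -1},
  {"dp": [0,0,-85],"twist": [0,0,0],"hand": -1},
  {"dp": [0,0,-105],"twist": [0,0,0],"hand": -1},
])

```text
clock: 48.12
tool_pos: [0.4542, 0.0129, 0.151]
eef_rot: [0.672, 0.741, -0.0, -0.001]
contact_force: [0.2, 0.3, -3.3]
opening: 0.216
finger_force: 60.0
```

```bash
cat > mal.py <<'E'
from held import *
def mal():
    k=snap("wrist"); I=k["pixels"]; H=cv2.cvtColor(I,cv2.COLOR_RGB2HSV); S=H[...,1].astype(int)
    M=np.array(k["mount"]); v,u=np.mgrid[:480,:640]; D=k["depth"]
    C=(np.stack([(u-k["cx"])/k["fx"]*D,(v-k["cy"])/k["fy"]*D,D],-1)@M[:3,:3].T+M[:3,3])*1000
    box=np.zeros_like(S,bool); box[180:325,235:395]=1
    P=C[box&(S<40)&(D>0)&(C[...,2]<-20)]
    for _ in range(3):
        A=np.c_[P[:,:2],np.ones(len(P))]; s=np.linalg.lstsq(A,P[:,2],rcond=None)[0]; e=np.abs(A@s-P[:,2]); P=P[e<max(1.0,1.5*np.median(e))]
    print("tilt",np.degrees(np.arctan(s[:2])),P.mean(0),len(P)); return P.mean(0)
E
python3 - <<'E'
from mal import *
s=r.get_state(); print(s["finger_force"],s["contact_force"],s["opening"]); h=mal(); t,q=tcp(); m=q.as_matrix(); h=h.copy(); h[1]-=1
w=t+m@(h/1000); print(t,w); d=np.array([0.6303,0.0253])-w[:2]; print("dp",m.T@np.array([*d,0])*1000)
E
```

```text
59.99832596629858 [ 0.1817  0.2623 -3.3414] 0.21583722527076973
tilt [ 1.5967 -0.0813] [ 44.6958  -0.573  -31.2148] 11804
[0.4549 0.0129 0.1524] [0.449  0.0572 0.1836]
dp [-49.3162 177.3749   0.127 ]
```

Emit:
step_arm([
  {"dp": [-8,30,0],"twist": [0,0,0],"hand": -1},
  {"dp": [-20,75,0],"twist": [0,0,0],"hand": -1},
  {"dp": [-33,120,0],"twist": [0,0,0],"hand": -1},
  {"dp": [-44,160,0],"twist": [0,0,0],"hand": -1},
  {"dp": [-49,177,0],"twist": [0,0,0],"hand": -1},
])

```text
clock: 48.8
tool_pos: [0.6368, -0.0191, 0.148]
eef_rot: [0.672, 0.741, -0.0, -0.001]
contact_force: [-0.8, 0.7, -3.7]
opening: 0.219
finger_force: 60.0
```

Emit:
step_arm([
  {"dp": [0,0,10],"twist": [0,0,0],"hand": -1},
  {"dp": [0,0,18],"twist": [0,0,0],"hand": -1},
  {"dp": [0,0,22],"twist": [0,0,0],"hand": -1},
  {"dp": [0,0,22],"twist": [0,0,0],"hand": -1},
])

```text
clock: 49.3
tool_pos: [0.6344, -0.0187, 0.1268]
eef_rot: [0.672, 0.74, -0.001, -0.002]
contact_force: [-0.2, -0.7, -3.0]
opening: 0.223
finger_force: 60.0
```

```bash
python3 - <<'E'
from h import *
go([0.636,-0.0188,0.112],5.7); print(tcp()[0],r.get_state()["contact_force"])
E
```

```text
dp [-0.3133  1.5995 14.805 ] rz -0.002728277323121943 curyaw 5.543681224043862 tilt [-0.0033  0.0012 -1.    ]
[ 0.6344 -0.0187  0.1268] [-0.2181 -0.7145 -3.024 ]
```

Emit:
step_arm([
  {"dp": [0,1,10],"twist": [0,0,0],"hand": -1},
  {"dp": [0,1,18],"twist": [0,0,0],"hand": -1},
  {"dp": [0,1,18],"twist": [0,0,0],"hand": -1},
])

```text
clock: 49.68
tool_pos: [0.6372, -0.0208, 0.1108]
eef_rot: [0.672, 0.74, -0.0, 0.001]
contact_force: [-2.5, -2.0, 8.9]
opening: 0.222
finger_force: 60.0
```

Emit:
step_arm([
  {"dp": [0,0,2],"twist": [0,0,0],"hand": -1},
  {"dp": [0,0,2],"twist": [0,0,0],"hand": -1},
])

```text
clock: 49.92
tool_pos: [0.6373, -0.0214, 0.1099]
eef_rot: [0.673, 0.74, -0.0, 0.001]
contact_force: [-3.4, -3.2, 13.6]
opening: 0.219
finger_force: 60.0
```

```bash
python3 - <<'E'
from mal import *
print(tcp()[0],r.get_state()["contact_force"]); mal()
E
```

```text
[ 0.6373 -0.0214  0.1099] [-3.3765 -3.2325 13.591 ]
tilt [-1.7224  0.4216] [ 41.5568  -0.5923 -34.727 ] 9427
```

Emit:
step_arm([
  {"dp": [0,0,2],"twist": [0,0,0],"hand": -1},
  {"dp": [0,0,2],"twist": [0,0,0],"hand": -1},
])

```text
clock: 50.22
tool_pos: [0.6375, -0.0223, 0.1083]
eef_rot: [0.673, 0.74, -0.0, 0.002]
contact_force: [-3.0, -4.1, 16.8]
opening: 0.217
finger_force: 60.0
```

Emit:
step_arm([
  {"dp": [0,0,-10],"twist": [0,0,0],"hand": -1},
  {"dp": [0,0,-30],"twist": [0,0,0],"hand": -1},
  {"dp": [0,0,-50],"twist": [0,0,0],"hand": -1},
  {"dp": [0,0,-60],"twist": [0,0,0],"hand": -1},
  {"dp": [0,0,-60],"twist": [0,0,0],"hand": -1},
])

```text
clock: 50.85
tool_pos: [0.6368, -0.0185, 0.1661]
eef_rot: [0.672, 0.741, 0.0, -0.001]
contact_force: [0.4, -0.2, -4.1]
opening: 0.217
finger_force: 60.0
```

```bash
python3 - <<'E'
from mal import *
mal(); go([0.4549,0.0129,0.16],5.6); print(tcp()[0])
E
```

```text
tilt [-1.8825  0.4591] [ 41.4735  -0.4484 -34.9506] 9356
dp [  48.8316 -177.4833    5.6696] rz -0.00032803287810605626 curyaw 5.581205100542994 tilt [-0.0019  0.0012 -1.    ]
[ 0.6363 -0.0184  0.1653]
```

Emit:
step_arm([
  {"dp": [8,-30,0],"twist": [0,0,0],"hand": -1},
  {"dp": [20,-75,0],"twist": [0,0,0],"hand": -1},
  {"dp": [32,-120,0],"twist": [0,0,0],"hand": -1},
  {"dp": [43,-160,0],"twist": [0,0,0],"hand": -1},
  {"dp": [49,-177,0],"twist": [0,0,0],"hand": -1},
])

```text
clock: 51.52
tool_pos: [0.4522, 0.0133, 0.1653]
eef_rot: [0.672, 0.74, -0.001, -0.003]
contact_force: [-0.0, -0.2, -3.1]
opening: 0.217
finger_force: 60.0
```

Emit:
step_arm([
  {"dp": [0,0,30],"twist": [0,-0.03,0],"hand": -1},
  {"dp": [0,0,60],"twist": [0,-0.07,0],"hand": -1},
  {"dp": [0,0,90],"twist": [0,-0.07,0],"hand": -1},
  {"dp": [0,0,107],"twist": [0,-0.07,0],"hand": -1},
  {"dp": [0,0,107],"twist": [0,-0.07,0],"hand": -1},
])

```text
clock: 52.15
tool_pos: [0.4547, 0.0127, 0.0575]
eef_rot: [0.672, 0.74, -0.024, 0.024]
contact_force: [0.1, -0.7, -2.8]
opening: 0.22
finger_force: 60.0
```

```bash
python3 - <<'E'
from h import *
go([0.4547,0.0129,0.0457],5.6); print(tcp()[0],np.array(r.get_state()["q"]))
E
```

```text
dp [ 0.9892  0.048  11.7627] rz -0.0015202045850063561 curyaw 5.512898693282698 tilt [ 0.0025 -0.0682 -0.9977]
[0.4547 0.0127 0.0575] [-0.2808  0.8969  0.1754  2.2125 -0.9555  0.0846  0.8805]
```

Emit:
step_arm([
  {"dp": [0.5,0,5],"twist": [0,0,0],"hand": -1},
  {"dp": [1,0,9],"twist": [0,0,0],"hand": -1},
  {"dp": [1,0,11.5],"twist": [0,0,0],"hand": -1},
  {"dp": [1,0,11.5],"twist": [0,0,0],"hand": -1},
])

```text
clock: 52.65
tool_pos: [0.4553, 0.0131, 0.0472]
eef_rot: [0.672, 0.74, -0.024, 0.025]
contact_force: [-0.0, -0.6, -2.6]
opening: 0.22
finger_force: 60.0
```

Emit:
step_arm([
  {"dp": [0,0,0.8],"twist": [0,0,0],"hand": -1},
  {"dp": [0,0,0.8],"twist": [0,0,0],"hand": -1},
])

```text
clock: 52.9
tool_pos: [0.4553, 0.013, 0.0464]
eef_rot: [0.672, 0.74, -0.024, 0.025]
contact_force: [0.5, 0.5, -2.5]
opening: 0.223
finger_force: 60.0
```

Emit:
step_arm([
  {"dp": [0,0,0.6],"twist": [0,0,0],"hand": -1},
  {"dp": [0,0,0.6],"twist": [0,0,0],"hand": -1},
])

```text
clock: 53.15
tool_pos: [0.4553, 0.0129, 0.0458]
eef_rot: [0.672, 0.74, -0.024, 0.025]
contact_force: [1.0, -0.0, -2.5]
opening: 0.221
finger_force: 60.0
```

Emit:
step_arm([
  {"dp": [0,0,0.7],"twist": [0,0,0],"hand": -1},
  {"dp": [0,0,0.7],"twist": [0,0,0],"hand": -1},
])

```text
clock: 53.4
tool_pos: [0.4556, 0.0129, 0.0452]
eef_rot: [0.672, 0.74, -0.024, 0.025]
contact_force: [0.6, 0.2, -2.8]
opening: 0.217
finger_force: 60.0
```

Emit:
step_arm([
  {"dp": [0,0,0.6],"twist": [0,0,0],"hand": -1},
  {"dp": [0,0,0.6],"twist": [0,0,0],"hand": -1},
])

```text
clock: 53.65
tool_pos: [0.4557, 0.0129, 0.0447]
eef_rot: [0.672, 0.74, -0.024, 0.025]
contact_force: [-0.5, 0.4, -3.6]
opening: 0.22
finger_force: 60.0
```

Emit:
step_arm([
  {"dp": [0,0,0.7],"twist": [0,0,0],"hand": -1},
  {"dp": [0,0,0.7],"twist": [0,0,0],"hand": -1},
])

```text
clock: 53.9
tool_pos: [0.4558, 0.0128, 0.0443]
eef_rot: [0.672, 0.74, -0.024, 0.025]
contact_force: [0.1, -0.3, -1.9]
opening: 0.219
finger_force: 60.0
```

Emit:
step_arm([
  {"dp": [0,0,0.6],"twist": [0,0,0],"hand": -1},
  {"dp": [0,0,0.6],"twist": [0,0,0],"hand": -1},
])

```text
clock: 54.15
tool_pos: [0.4558, 0.0126, 0.044]
eef_rot: [0.672, 0.74, -0.024, 0.025]
contact_force: [-1.9, 0.0, 4.3]
opening: 0.221
finger_force: 60.0
```

Set down. Releasing, then returning to the stamped tile on the jig.

Emit:
step_arm([
  {"dp": [0,0,-0.5],"twist": [0,0,0],"hand": -1},
  {"dp": [0,0,-0.5],"twist": [0,0,0],"hand": -0.4},
  {"dp": [0,0,-0.5],"twist": [0,0,0],"hand": 0},
  {"dp": [0,0,-0.5],"twist": [0,0,0],"hand": 0.2},
  {"dp": [0,0,-0.5],"twist": [0,0,0],"hand": 0.2},
])

```text
clock: 54.78
tool_pos: [0.4561, 0.013, 0.0442]
eef_rot: [0.672, 0.74, -0.024, 0.024]
contact_force: [0.5, 0.6, -0.1]
opening: 0.593
finger_force: 0.0
```

Emit:
step_arm([
  {"dp": [0,0,-15],"twist": [0,0,0],"hand": 0.2},
  {"dp": [0,0,-45],"twist": [0,0,0],"hand": 0.2},
  {"dp": [0,0,-90],"twist": [0,0.07,0],"hand": 0.2},
  {"dp": [0,0,-130],"twist": [0,0.07,0],"hand": 0.2},
  {"dp": [0,0,-155],"twist": [0,0.07,0],"hand": 0.2},
])

```text
clock: 55.4
tool_pos: [0.4557, 0.0235, 0.2006]
eef_rot: [0.672, 0.74, -0.0, -0.001]
contact_force: [0.6, 0.3, 0.6]
opening: 0.602
finger_force: 0.0
```

Emit:
step_arm([
  {"dp": [-25,30,0],"twist": [0,0,-0.17],"hand": 0.5},
  {"dp": [-25,60,0],"twist": [0,0,-0.34],"hand": 0.5},
  {"dp": [-25,80,0],"twist": [0,0,-0.51],"hand": 0.5},
  {"dp": [-25,80,0],"twist": [0,0,-0.68],"hand": 0.5},
  {"dp": [-25,80,0],"twist": [0,0,-0.85],"hand": 0.5},
])

```text
clock: 56.02
tool_pos: [0.5374, 0.0065, 0.1983]
eef_rot: [0.304, 0.953, -0.0, -0.002]
contact_force: [-0.1, -0.5, 0.8]
opening: 0.753
finger_force: 0.0
```

Emit:
step_arm([
  {"dp": [0,0,0],"twist": [0,0,-0.17],"hand": 0.5},
  {"dp": [0,0,0],"twist": [0,0,-0.34],"hand": 0.5},
  {"dp": [0,0,0],"twist": [0,0,-0.51],"hand": 0.5},
  {"dp": [0,0,0],"twist": [0,0,-0.68],"hand": 0.5},
  {"dp": [0,0,0],"twist": [0,0,-0.82],"hand": 0.5},
])

```text
clock: 56.65
tool_pos: [0.5372, 0.0064, 0.1985]
eef_rot: [-0.1, 0.995, 0.001, -0.002]
contact_force: [-0.1, -0.6, -0.7]
opening: 0.751
finger_force: 0.0
```

```bash
python3 - <<'E'
from h import *
p=snap("wrist"); print(tcp()[0]); np.savez("w16.npz",**p)
I=p["pixels"]; H=cv2.cvtColor(I,cv2.COLOR_RGB2HSV); hue,S,V=[H[...,i].astype(int) for i in range(3)]
ml=(S<40)&(V>120); ml[170:]=0; ml[:,480:]=0
for o in rect(p,ml,0.076,2): print("head",o)
wood=(hue<20)&(S>110)&(V<220); wood[150:]=0; wood[:,:150]=0
print("handle",rect(p,wood,0.046,1)); b=(hue>95)&(hue<125)&(S>90); b[:150]=0; b[:,:200]=0;b[:,450:]=0; print("blue slip",rect(p,b,0.031,1))
C=cloud(p); m=(ml>0)&(np.abs(C[...,2]-0.077)<0.01); P=C[m]; A=np.c_[P[:,:2],np.ones(len(P))]; print("top tilt",np.degrees(np.linalg.lstsq(A,P[:,2],rcond=None)[0][:2]),P.mean(0))
go([0.5695,0.0129,0.0449],101.1)
E
```

```text
[0.5373 0.0062 0.1985]
head (array([0.4508, 0.054 ]), -70.38383674621582, (44.567256927490234, 40.787818908691406))
handle [(array([ 0.4588, -0.0278]), -84.24842929840088, (127.99198150634766, 20.597122192382812))]
blue slip [(array([0.5868, 0.0183]), 11.501157760620117, (60.9619140625, 39.09390640258789))]
top tilt [0.1181 1.1211] [0.4499 0.055  0.0762]
dp [-33.4591  -0.23   153.5247] rz 0.010687400535572985 curyaw 101.71234294465418 tilt [-0.0037  0.0008 -1.    ]
```

Emit:
step_arm([
  {"dp": [-15,0,0],"twist": [0,-0.004,0.011],"hand": 0.5},
  {"dp": [-33,0,0],"twist": [0,-0.004,0.011],"hand": 0.5},
  {"dp": [-33,0,40],"twist": [0,-0.004,0.011],"hand": 0.5},
  {"dp": [-33,0,80],"twist": [0,-0.004,0.011],"hand": 0.5},
  {"dp": [-33,0,115],"twist": [0,-0.004,0.011],"hand": 0.5},
])

```text
clock: 57.32
tool_pos: [0.5691, 0.013, 0.0821]
eef_rot: [-0.091, 0.996, 0.001, 0.0]
contact_force: [0.4, 0.1, -0.4]
opening: 0.75
finger_force: 0.0
```

Emit:
step_arm([
  {"dp": [0,0,10],"twist": [0,0,0],"hand": 0.5},
  {"dp": [0,0,15],"twist": [0,0,0],"hand": 0.5},
  {"dp": [0,0,15],"twist": [0,0,0],"hand": 0.5},
])

```text
clock: 57.7
tool_pos: [0.5701, 0.0129, 0.0693]
eef_rot: [-0.092, 0.996, 0.001, 0.001]
contact_force: [-0.0, -0.4, 0.1]
opening: 0.749
finger_force: 0.0
```

```bash
python3 - <<'E'
from h import *
go([0.5695,0.0129,0.0449],101.1); print(tcp()[0])
p=dict(np.load("w16.npz")); C=cloud(p); V=p["pixels"].max(-1); m=(V<60)&(np.abs(C[...,2]-0.004)<0.01)&(C[...,0]>0.38)&(C[...,0]<0.51)&(np.abs(C[...,1])<0.14); m=cv2.morphologyEx(m.astype(np.uint8),cv2.MORPH_OPEN,np.ones((3,3)))
P=ray(p,*np.argwhere(m)[:,::-1].T,0.004)[:,:2]; (cx,cy),s,th=cv2.minAreaRect((P*1000).astype(np.float32)); print("mat",cx,cy,s,th)
E
```

```text
dp [ 0.6886  0.0512 24.3878] rz -0.00910263517536757 curyaw 100.5784574220041 tilt [ 0.002   0.0014 -1.    ]
[0.5701 0.0129 0.0693]
mat 447.7046203613281 -10.436187744140625 (176.60218811035156, 71.4898452758789) 85.51732635498047
```

Emit:
step_arm([
  {"dp": [0,0,10],"twist": [0,0,-0.009],"hand": 0.5},
  {"dp": [0,0,19],"twist": [0,0,-0.009],"hand": 0.5},
  {"dp": [0,0,24.4],"twist": [0,0,-0.009],"hand": 0.5},
  {"dp": [0,0,24.4],"twist": [0,0,-0.009],"hand": 0.5},
])

```text
clock: 58.2
tool_pos: [0.5694, 0.013, 0.0445]
eef_rot: [-0.097, 0.995, 0.001, 0.0]
contact_force: [-1.3, 1.3, 6.7]
opening: 0.752
finger_force: 3.4
```

Emit:
step_arm([
  {"dp": [0,0,0],"twist": [0,0,0],"hand": 0.1},
  {"dp": [0,0,0],"twist": [0,0,0],"hand": -1},
  {"dp": [0,0,0],"twist": [0,0,0],"hand": -1},
  {"dp": [0,0,0],"twist": [0,0,0],"hand": -1},
  {"dp": [0,0,0],"twist": [0,0,0],"hand": -1},
], force=20)

```text
clock: 58.82
tool_pos: [0.5703, 0.0123, 0.0445]
eef_rot: [-0.096, 0.995, 0.0, 0.001]
contact_force: [0.2, -0.8, 5.8]
opening: 0.506
finger_force: 20.8
```

Emit:
step_arm([
  {"dp": [0,0,-2],"twist": [0,0,0],"hand": -1},
  {"dp": [10,0,-3],"twist": [0,0,0],"hand": -1},
  {"dp": [25,0,-3],"twist": [0,0,0],"hand": -1},
  {"dp": [45,0,-3],"twist": [0,0,0],"hand": -1},
  {"dp": [60,0,-4],"twist": [0,0,0],"hand": -1},
])

```text
clock: 59.45
tool_pos: [0.5086, 0.0013, 0.0479]
eef_rot: [-0.097, 0.995, 0.001, -0.001]
contact_force: [0.7, 0.5, -0.4]
opening: 0.508
finger_force: 20.0
```

Emit:
step_arm([
  {"dp": [5,0,-10],"twist": [0,0,0],"hand": -1},
  {"dp": [0,0,-40],"twist": [0,0,0],"hand": -1},
  {"dp": [0,0,-80],"twist": [0,0,0],"hand": -1},
  {"dp": [0,0,-100],"twist": [0,0,0],"hand": -1},
  {"dp": [0,0,-100],"twist": [0,0,0],"hand": -1},
])

```text
clock: 60.08
tool_pos: [0.5118, 0.0015, 0.1497]
eef_rot: [-0.097, 0.995, 0.001, 0.002]
contact_force: [-0.1, -0.5, -0.4]
opening: 0.504
finger_force: 20.0
```

```bash
python3 - <<'E'
from chk import *
from tiles import *
s=r.get_state(); print(s["opening"],s["finger_force"],tcp()[0]); chk(); go([0.5203,0.213,0.1],91)
t=snap("top")
for o in tiles(t,0.059)["white"]: print(o)
E
```

```text
0.5043982656988673 19.963130056858063 [0.5118 0.0015 0.1497]
300 269 361 [ 7.8373  1.8189 14.8   ]
330 271 360 [-6.883   2.0393 14.8   ]
355 273 359 [-19.838    2.2709  14.8   ]
slip rear row 290 [12.7901  2.2402 14.8   ]
clay rows 277 445 front x -73.93985632121358
dp [-49.8484 205.6312  48.9676] rz 0.17703408569587378 curyaw 101.1433059403309 tilt [ 0.0023  0.0017 -1.    ]
(array([0.5401, 0.3408]), 1.598236322402954, (57.015377044677734, 33.071189880371094))
```

Emit:
step_arm([
  {"dp": [-7,30,0],"twist": [0,0,0.04],"hand": -1},
  {"dp": [-18,75,0],"twist": [0,0,0.08],"hand": -1},
  {"dp": [-29,120,0],"twist": [0,0,0.12],"hand": -1},
  {"dp": [-40,165,0],"twist": [0,0,0.16],"hand": -1},
  {"dp": [-50,205,0],"twist": [0,0,0.177],"hand": -1},
])

```text
clock: 60.8
tool_pos: [0.5192, 0.2139, 0.1468]
eef_rot: [-0.009, 1.0, 0.0, -0.001]
contact_force: [0.5, -0.0, -0.8]
opening: 0.504
finger_force: 20.0
```

Emit:
step_arm([
  {"dp": [0,0,15],"twist": [0,0,0],"hand": -1},
  {"dp": [0,0,35],"twist": [0,0,0],"hand": -1},
  {"dp": [0,0,55],"twist": [0,0,0],"hand": -1},
  {"dp": [0,0,55],"twist": [0,0,0],"hand": -1},
])

```text
clock: 61.3
tool_pos: [0.5185, 0.2102, 0.091]
eef_rot: [-0.008, 1.0, -0.001, -0.002]
contact_force: [-0.0, -0.1, -0.2]
opening: 0.505
finger_force: 20.0
```

```bash
python3 - <<'E'
from h import *
go([0.5203,0.213,0.0728],91); print(tcp()[0])
E
```

```text
dp [-1.8985  2.8369 18.1487] rz -0.0018192797066196584 curyaw 90.8957629510569 tilt [-0.0044 -0.0013 -1.    ]
[0.5185 0.2102 0.091 ]
```

Emit:
step_arm([
  {"dp": [0,0,5],"twist": [0,0,0],"hand": -1},
  {"dp": [0,0,10],"twist": [0,0,0],"hand": -1},
  {"dp": [0,0,14],"twist": [0,0,0],"hand": -1},
  {"dp": [0,0,14],"twist": [0,0,0],"hand": -1},
  {"dp": [0,0,14],"twist": [0,0,0],"hand": -1},
])

```text
clock: 61.92
tool_pos: [0.5203, 0.2123, 0.0795]
eef_rot: [-0.009, 1.0, 0.001, 0.0]
contact_force: [-0.4, -0.5, 0.2]
opening: 0.508
finger_force: 20.0
```

Emit:
step_arm([
  {"dp": [0,0,1],"twist": [0,0,0],"hand": -1},
  {"dp": [0,0,1],"twist": [0,0,0],"hand": -1},
])

```text
clock: 62.18
tool_pos: [0.5202, 0.2122, 0.0784]
eef_rot: [-0.009, 1.0, 0.001, 0.0]
contact_force: [0.3, -0.1, -0.5]
opening: 0.51
finger_force: 20.0
```

```bash
python3 - <<'E'
from h import *
go([0.5203,0.213,0.0725],91); print(tcp()[0],r.get_state()["contact_force"])
E
```

```text
dp [-0.1011  0.7796  5.8662] rz -0.0003792857107506925 curyaw 90.97826852954437 tilt [ 0.0007  0.0015 -1.    ]
[0.5202 0.2122 0.0784] [ 0.2574 -0.0648 -0.4795]
```

Emit:
step_arm([
  {"dp": [0,0,2.5],"twist": [0,0,0],"hand": -1},
  {"dp": [0,0,5],"twist": [0,0,0],"hand": -1},
  {"dp": [0,0,5],"twist": [0,0,0],"hand": -1},
])

```text
clock: 62.55
tool_pos: [0.52, 0.2122, 0.073]
eef_rot: [-0.009, 1.0, 0.001, 0.0]
contact_force: [0.1, -0.0, -0.5]
opening: 0.51
finger_force: 20.0
```

Emit:
step_arm([
  {"dp": [0,0,0.5],"twist": [0,0,0],"hand": -1},
  {"dp": [0,0,0.5],"twist": [0,0,0],"hand": -1},
])

```text
clock: 62.8
tool_pos: [0.5202, 0.2121, 0.0728]
eef_rot: [-0.009, 1.0, 0.001, 0.0]
contact_force: [-0.1, -0.7, -0.8]
opening: 0.509
finger_force: 20.0
```

Emit:
step_arm([
  {"dp": [0,0,0.5],"twist": [0,0,0],"hand": -1},
  {"dp": [0,0,0.5],"twist": [0,0,0],"hand": -1},
])

```text
clock: 63.05
tool_pos: [0.5203, 0.2122, 0.0726]
eef_rot: [-0.009, 1.0, 0.001, 0.0]
contact_force: [-0.4, 0.6, 2.4]
opening: 0.509
finger_force: 21.1
```

Emit:
step_arm([
  {"dp": [0,0,-0.4],"twist": [0,0,0],"hand": -1},
  {"dp": [0,0,-0.4],"twist": [0,0,0],"hand": 0.1},
  {"dp": [0,0,-0.4],"twist": [0,0,0],"hand": 0.3},
  {"dp": [0,0,-0.4],"twist": [0,0,0],"hand": 0.4},
  {"dp": [0,0,-0.4],"twist": [0,0,0],"hand": 0.4},
])

```text
clock: 63.68
tool_pos: [0.5202, 0.2122, 0.0727]
eef_rot: [-0.009, 1.0, 0.001, 0.0]
contact_force: [-0.7, 0.5, 0.5]
opening: 0.699
finger_force: 0.0
```

Emit:
step_arm([
  {"dp": [0,0,-15],"twist": [0,0,0],"hand": 0.4},
  {"dp": [0,0,-50],"twist": [0,0,0],"hand": 0.4},
  {"dp": [0,0,-95],"twist": [0,0,0],"hand": 0.4},
  {"dp": [40,33,-110],"twist": [0,0,0],"hand": -1},
  {"dp": [76,66,-110],"twist": [0,0,0],"hand": -1},
])

```text
clock: 64.3
tool_pos: [0.4432, 0.2777, 0.1853]
eef_rot: [-0.008, 1.0, 0.002, 0.002]
contact_force: [-0.1, 1.4, 0.2]
opening: 0.497
finger_force: 0.0
```

Emit:
step_arm([
  {"dp": [0,0,0],"twist": [0,0,0],"hand": -1},
  {"dp": [0,0,0],"twist": [0,0,0],"hand": -1},
  {"dp": [0,0,0],"twist": [0,0,0],"hand": -1},
])

```text
clock: 64.68
tool_pos: [0.4443, 0.2756, 0.1831]
eef_rot: [-0.007, 1.0, 0.001, 0.001]
contact_force: [-0.8, -0.2, -0.1]
opening: 0.158
finger_force: 0.0
```

```bash
python3 - <<'E'
from held import *
from tiles import *
go([0.4425,0.2762,0.098],91); t=tcp()[0]; print(t,r.get_state()["opening"])
p=snap("wrist"); H=cv2.cvtColor(p["pixels"],cv2.COLOR_RGB2HSV).astype(int); g=(H[...,0]>50)&(H[...,0]<80)&(H[...,1]>130)&(H[...,2]>60)
g=cv2.morphologyEx(g.astype(np.uint8),cv2.MORPH_OPEN,np.ones((3,3))); cs,_=cv2.findContours(g,0,1)
for c in sorted(cs,key=cv2.contourArea)[-2:]:
    x,y,w,h=cv2.boundingRect(c); print((x,y,w,h),held(p,x+w/2,y+h/2,t[2]-0.072))
for o in tiles(p,0.059).items(): print(o)
tt=snap("top")
for k,v in tiles(tt,0.059).items():
    for o in v: print("top",k,o)
C=cloud(p)
H8=H
for n,m in (("white",(H[...,1]<40)&(H[...,2]>170)),("blue",(H[...,0]>95)&(H[...,0]<125)&(H[...,1]>90))):
    mm=m&(C[...,2]>0.054)&(C[...,2]<0.066); P=C[mm]; 
    if len(P)>50: A=np.c_[P[:,:2],np.ones(len(P))]; print(n,len(P),P.mean(0),np.degrees(np.linalg.lstsq(A,P[:,2],rcond=None)[0][:2]))
E
```

```text
dp [ 1.9299  0.5682 85.1296] rz -0.0027576813362660737 curyaw 90.84199649818996 tilt [ 0.0019  0.0011 -1.    ]
[0.4443 0.2756 0.1831] 0.15811431192691103
(298, 216, 37, 38) [  5.6845   2.618  111.1325]
('white', [(array([0.6282, 0.4801]), -89.16398924589157, (72.60226440429688, 57.9576530456543)), (array([0.623, 0.28 ]), -89.16755443811417, (81.98164367675781, 45.8425178527832))])
('blue', [(array([0.5135, 0.2142]), -89.15608912706375, (40.087074279785156, 14.173527717590332))])
('clay', [(array([0.5048, 0.2128]), -72.98909568786621, (48.67752456665039, 17.252140045166016)), (array([0.504 , 0.3438]), 74.92240905761719, (45.19918441772461, 16.276233673095703))])
top white (array([0.5421, 0.3409]), 1.5022025108337402, (48.518550872802734, 28.659198760986328))
top white (array([0.4509, 0.0557]), -89.38632315397263, (30.451847076416016, 30.354877471923828))
top blue (array([ 0.7716, -0.1194]), 0.1989736109972, (58.221107482910156, 57.27778625488281))
top blue (array([0.5399, 0.2133]), 1.2076573371887207, (59.47774887084961, 37.29166030883789))
top clay (array([0.5841, 0.342 ]), -89.5533597767353, (42.318031311035156, 22.085817337036133))
top clay (array([0.5829, 0.2131]), -89.56839257478714, (39.866432189941406, 22.03160858154297))
white 475 [0.5114 0.3427 0.0595] [-1.613  -0.0269]
blue 687 [0.5123 0.2134 0.0597] [-0.5981  0.0839]
```

```bash
python3 - <<'E'
from h import *
p=snap("wrist"); C=cloud(p); I=p["pixels"]
v=235
for u in range(270,364,4): print(u,I[v,u],C[v,u])
g=(C[...,2]>0.053)&(C[...,2]<0.09)&(np.hypot(C[...,0]-0.4415,C[...,1]-0.2775)<0.035); print(C[g].min(0),C[g].max(0),np.histogram(C[g][:,2],bins=np.arange(.053,.08,.002)))
E
```

```text
270 [134 130 124] [0.4458 0.2441 0.0507]
274 [136 132 126] [0.4459 0.2471 0.0504]
278 [137 132 125] [0.4457 0.2501 0.0508]
282 [137 131 125] [0.446  0.2529 0.0497]
286 [120 116 111] [0.4458 0.2559 0.0502]
290 [39 39 41] [0.4417 0.2597 0.0624]
294 [44 43 45] [0.4413 0.2626 0.0634]
298 [30 76 44] [0.4392 0.2657 0.0698]
302 [23 90 45] [0.4381 0.2685 0.0731]
306 [21 89 45] [0.4383 0.2712 0.0722]
310 [23 89 45] [0.4382 0.2739 0.0725]
314 [22 88 44] [0.4381 0.2766 0.0726]
318 [19 89 44] [0.438  0.2793 0.0729]
322 [22 90 46] [0.4379 0.282  0.073 ]
326 [25 90 47] [0.4379 0.2847 0.0729]
330 [20 88 44] [0.4381 0.2874 0.0721]
334 [22 62 35] [0.4385 0.2902 0.0708]
338 [26 27 30] [0.4411 0.2935 0.0628]
342 [25 25 26] [0.4409 0.2963 0.0633]
346 [130 126 120] [0.445  0.3003 0.0506]
350 [148 143 135] [0.4451 0.3032 0.0503]
354 [158 152 145] [0.445  0.3062 0.0503]
358 [159 152 145] [0.4449 0.3091 0.0505]
362 [159 153 145] [0.4449 0.3121 0.0505]
[0.4186 0.2575 0.053 ] [0.4602 0.2986 0.0746] (array([  32,   30,   35,   80, 1108,  307,   26,   22,   85,  762,  191,
          0,    0]), array([0.053, 0.055, 0.057, 0.059, 0.061, 0.063, 0.065, 0.067, 0.069,
       0.071, 0.073, 0.075, 0.077, 0.079]))
```

The housing top is at 62 mm and the button at 72 mm, so closed fingertips can press it fully.

Emit:
step_arm([
  {"dp": [3.8,0.5,20],"twist": [0,0,0],"hand": -1},
  {"dp": [3.8,0.5,50],"twist": [0,0,0],"hand": -1},
  {"dp": [3.8,0.5,75],"twist": [0,0,0],"hand": -1},
  {"dp": [3.8,0.5,85],"twist": [0,0,0],"hand": -1},
  {"dp": [3.8,0.5,85],"twist": [0,0,0],"hand": -1},
])

```text
clock: 65.45
tool_pos: [0.4394, 0.2768, 0.0975]
eef_rot: [-0.008, 1.0, 0.0, -0.0]
contact_force: [0.4, -1.0, 0.5]
opening: 0.006
finger_force: 0.0
```

Emit:
step_arm([
  {"dp": [0,0,4],"twist": [0,0,0],"hand": -1},
  {"dp": [0,0,8],"twist": [0,0,0],"hand": -1},
  {"dp": [0,0,11],"twist": [0,0,0],"hand": -1},
  {"dp": [0,0,11],"twist": [0,0,0],"hand": -1},
])

```text
clock: 65.95
tool_pos: [0.4401, 0.2775, 0.0883]
eef_rot: [-0.008, 1.0, 0.001, 0.001]
contact_force: [-1.5, -1.1, 14.7]
opening: 0.005
finger_force: 7.3
```

Fully pressed at about 15 N. Letting go and retreating.

Emit:
step_arm([
  {"dp": [0,0,0],"twist": [0,0,0],"hand": -1},
  {"dp": [0,0,-15],"twist": [0,0,0],"hand": -1},
  {"dp": [0,0,-50],"twist": [0,0,0],"hand": -1},
  {"dp": [0,0,-100],"twist": [0,0,0],"hand": -1},
  {"dp": [0,0,-150],"twist": [0,0,0],"hand": -1},
])

```text
clock: 66.58
tool_pos: [0.4385, 0.277, 0.2384]
eef_rot: [-0.009, 1.0, 0.001, -0.0]
contact_force: [0.7, 0.3, -0.3]
opening: 0.0
finger_force: 0.0
```

Emit:
step_arm([
  {"dp": [0,0,0],"twist": [0,0,0],"hand": -1},
  {"dp": [0,0,0],"twist": [0,0,0],"hand": -1},
])

```text
clock: 66.82
tool_pos: [0.4384, 0.2771, 0.2365]
eef_rot: [-0.009, 1.0, 0.001, -0.0]
contact_force: [0.8, -1.2, -0.4]
opening: 0.005
finger_force: 0.0
```

```bash
python3 - <<'E'
from tiles import *
t=snap("top"); C=cloud(t)
for k,v in tiles(t,0.059).items():
    for o in v: print("top",k,o)
print("head",C[282-4:286,295:303,2].max(), "btn z",np.median(C[282:286,194:199,2]),tcp()[0],r.get_state()["contact_force"])
s=snap("scene"); 
for n in ("mallet","slip_1","mug","slip_jar"):
    for d in r.search_frame("scene",n)[:3]: print(n,round(d["score"],2),s["T"][:3,:3]@np.array(d["at"])+s["T"][:3,3])
E
```

```text
top white (array([0.54  , 0.3419]), 1.509128212928772, (48.79229736328125, 26.452173233032227))
top white (array([0.4509, 0.0557]), -89.4698286652565, (30.461349487304688, 30.34528923034668))
top blue (array([ 0.7716, -0.1194]), 0.1989736109972, (58.221107482910156, 57.27778625488281))
top blue (array([0.5399, 0.2133]), 1.2076573371887207, (59.47774887084961, 37.29166030883789))
top clay (array([0.5841, 0.342 ]), -89.5533597767353, (42.318031311035156, 22.085817337036133))
top clay (array([0.5828, 0.2141]), -89.5684441626072, (42.00822830200195, 22.031597137451172))
head 0.08121753800839548 btn z 0.3214629984495486 [0.4382 0.2769 0.2359] [-0.9388 -0.6981 -0.0451]
mallet 0.98 [0.4593 0.0161 0.0523]
slip_1 0.7 [0.5366 0.2111 0.0647]
slip_1 0.56 [0.535  0.3411 0.0606]
slip_1 0.33 [0.5537 0.3309 0.0638]
mug 0.85 [0.7757 0.1407 0.05  ]
slip_jar 0.72 [ 0.7767 -0.1299  0.082 ]
slip_jar 0.72 [0.5377 0.3401 0.0619]
```

Both tiles lie flat on the grille, the mallet stands on the mat, and the robot is clear of everything.

```bash
python3 -c "
from plant import r
print(r.finish_job())"
```

```text
the job is handed in; nothing more can be done
None
```

The job is handed in, with no verdict returned: by my measurements the white then the blue tile (the only two there) were stamped and lie flat on the grille, the start button was pressed fully and released, and the mallet stands on its mat.

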